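# Lay out the washed sticks and boards to dry

## Task

Get the washed-up things ready to dry: comb all the scattered bamboo sticks with the hand rake up against the dark fence of the draining tray, so that they lie flat, side by side and parallel to it, then stand the rake back in its white rest. Also move every board from the green caddy to the drying rack, each standing fully down in a slot on its long edge, one to a slot. The sticks are clean, so touch them with the rake only, and leave the bottle, the foil container and the mug alone.

Things in the scene. Friction and masses are not known exactly. Their poses are not given: they have to be found in the camera images.
- fence (a point): On the floor of the fixed aluminium draining tray, middle of the inner face of its dark fence (long wall on the robot's side, 24 mm above the floor). x points square away from the fence over the tray floor (far lip at 302 mm); y runs along the fence (floor from -137 to 137 mm), within 10 degrees of world y. Floor 4 mm above the worktop; the other three sides have lips 12 mm high.
- rest_in (a point): Centre of the inner floor of the rake's rest, a fixed shallow white tray, inside 140 mm (its x) by 52 mm (its y), floor 5 mm above the worktop, rim 14 mm above the worktop. The rake stands in it on its tines, its head along the rest's x.
- rake: Hand rake, 220 g, origin at the centre of its foot between the tine tips. Red head 120 mm long (its x), 32 mm thick (its y), z = 28 to 48; five tines below it, 12 mm wide, 15 mm apart, as thick as the head; on it an upright wooden grip block 60 mm (x) by 24 mm (y), z = 48 to 110: pinch it across y from above. Stands by itself on its tines. Either face rakes.
- stick0: Bamboo serving stick, square section 10 mm, 110 mm long (its x), 20 g, origin at its centre; lies flat in the tray. Four to six of the sticks are present. Only the rake may touch it.
- stick1: Bamboo serving stick, square section 10 mm, 110 mm long (its x), 20 g, origin at its centre; lies flat in the tray. Four to six of the sticks are present. Only the rake may touch it.
- stick2: Bamboo serving stick, square section 10 mm, 110 mm long (its x), 20 g, origin at its centre; lies flat in the tray. Four to six of the sticks are present. Only the rake may touch it.
- stick3: Bamboo serving stick, square section 10 mm, 110 mm long (its x), 20 g, origin at its centre; lies flat in the tray. Four to six of the sticks are present. Only the rake may touch it.
- stick4: Bamboo serving stick, square section 10 mm, 110 mm long (its x), 20 g, origin at its centre; lies flat in the tray. Four to six of the sticks are present. Only the rake may touch it.
- stick5: Bamboo serving stick, square section 10 mm, 110 mm long (its x), 20 g, origin at its centre; lies flat in the tray. Four to six of the sticks are present. Only the rake may touch it.
- caddy: Fixed green draining caddy in which the boards stand at first, origin at the centre of its underside, base 220 (x) x 144 (y) x 8 mm; four bays 24 mm wide, open-ended along y, at x = -75, -25, 25, 75 mm between posts that reach 53 mm above the worktop. Caddy and rack stand left of the tray, in either order.
- rack: Fixed drying rack, wooden base with steel posts, origin at the centre of its underside, base 220 (x) x 144 (y) x 8 mm; four slots 20 mm wide (each along y) at x = -75, -25, 25, 75 mm, slot floor 8 mm above the worktop, post tops 53 mm above it.
- slot0 (a point): Centre of the floor of the rack's slot at its x = -75 mm, same axes as the rack; 20 mm wide in x, open-ended in y.
- slot1 (a point): Centre of the floor of the rack's slot at its x = -25 mm, same axes as the rack; 20 mm wide in x, open-ended in y.
- slot2 (a point): Centre of the floor of the rack's slot at its x = 25 mm, same axes as the rack; 20 mm wide in x, open-ended in y.
- slot3 (a point): Centre of the floor of the rack's slot at its x = 75 mm, same axes as the rack; 20 mm wide in x, open-ended in y.
- board0: Small red garnish board, 130 mm long (its y), 90 mm high (its z), 12 mm thick (its x), 130 g, origin at its centre; stands on a long edge. Pinch the top edge from above. Three or four boards are present.
- board1: Small blue garnish board, 130 mm long (its y), 90 mm high (its z), 12 mm thick (its x), 130 g, origin at its centre; stands on a long edge. Pinch the top edge from above. Three or four boards are present.
- board2: Small yellow garnish board, 130 mm long (its y), 90 mm high (its z), 12 mm thick (its x), 130 g, origin at its centre; stands on a long edge. Pinch the top edge from above. Three or four boards are present.
- board3: Small white garnish board, 130 mm long (its y), 90 mm high (its z), 12 mm thick (its x), 130 g, origin at its centre; stands on a long edge. Pinch the top edge from above. Three or four boards are present.
- soap: Bystander: green washing-up bottle, 60 mm across, 170 mm tall, origin under it.
- foil: Bystander: open aluminium food container 120 x 170 x 50 mm, right of the rest, origin under it.
- mug: Bystander: blue mug, 80 mm across, 90 mm tall, origin under it.

How it is judged:
On the way, in this order (a step that is already met when the one before it is completed fails the run):
1. every stick lies flat on the tray floor, parallel to the fence and gathered up against it (x of stick0 in the frame of fence between 0 and 0.045 m and y of stick0 in the frame of fence between -0.14 and 0.14 m and z of each of stick0, stick1, stick2, stick3, stick4, stick5 in the frame of fence below 0.011 m and angle between the x axis of each of stick0, stick1, stick2, stick3, stick4, stick5 and the y axis of fence, either way round below 0.14 rad and x of stick1 in the frame of fence between 0 and 0.045 m and y of stick1 in the frame of fence between -0.14 and 0.14 m and x of stick2 in the frame of fence between 0 and 0.045 m and y of stick2 in the frame of fence between -0.14 and 0.14 m and x of stick3 in the frame of fence between 0 and 0.045 m and y of stick3 in the frame of fence between -0.14 and 0.14 m and x of stick4 in the frame of fence between 0 and 0.045 m and y of stick4 in the frame of fence between -0.14 and 0.14 m and x of stick5 in the frame of fence between 0 and 0.045 m and y of stick5 in the frame of fence between -0.14 and 0.14 m), for 0.2 s.
2. the rake stands back in its rest, let go (horizontal distance between rake and rest_in below 0.025 m and z of rake in the frame of rest_in below 0.006 m and angle between rake's own z axis and vertical below 0.12 rad and linear speed of rake below 0.02 m/s and contact force between the fingers and rake below 0.1 N), for 0.2 s.
At the end, for the whole second after the job is handed in: Sticks flat on the tray floor, within 8 degrees of parallel to the fence, centres under 45 mm from it; rake upright in its rest, within 25 mm of its centre, let go; boards on a long edge down in rack slots (foot within 6 mm of the floor), leaning under 13 degrees, within 45 mm of mid-slot, at rest (all of step 1 and all of step 2 and x of board0 in the frame of rack between -0.09 and 0.09 m and y of board0 in the frame of rack between -0.045 and 0.045 m and z of each of board0, board1, board2, board3 in the frame of rack below 0.059 m and angle between the x axis of each of board0, board1, board2, board3 and the x axis of rack, either way round below 0.24 rad and linear speed of each of board0, board1, board2, board3 below 0.06 m/s and x of board1 in the frame of rack between -0.09 and 0.09 m and y of board1 in the frame of rack between -0.045 and 0.045 m and x of board2 in the frame of rack between -0.09 and 0.09 m and y of board2 in the frame of rack between -0.045 and 0.045 m and x of board3 in the frame of rack between -0.09 and 0.09 m and y of board3 in the frame of rack between -0.045 and 0.045 m); the robot touches nothing.
It fails at once if the robot itself touches a clean serving stick (contact force between any of the fingers, the arm and stick0 above 0.3 N or contact force between any of the fingers, the arm and stick1 above 0.3 N or contact force between any of the fingers, the arm and stick2 above 0.3 N or contact force between any of the fingers, the arm and stick3 above 0.3 N or contact force between any of the fingers, the arm and stick4 above 0.3 N or contact force between any of the fingers, the arm and stick5 above 0.3 N).
It fails at once if the bottle, the foil container or the mug is disturbed (moved more than 20 mm) (distance of any of soap, foil, mug from where it was at the start of the episode above 0.02 m).
Of stick0, stick1, stick2, stick3, stick4, stick5 only 4 to 6 are there at a start; the rules pass over those that are not, and their reading is None.
Of board0, board1, board2, board3 only 3 to 4 are there at a start; the rules pass over those that are not, and their reading is None.
At some moment in a run one of stick0, stick1, stick2, stick3, stick4, stick5 may be knocked a few centimetres aside while the robot is not near it.
It also fails if it takes over 210 s, if anything falls off the work surface, if the arm or the gripper's body presses on something with over 40 N, if the wrist force passes 120 N, or if a joint passes its speed limit or range.

## Robot

A 6-joint arm with a two-finger parallel gripper is mounted at the origin on the work surface. World frame = base frame: x ahead of the robot, y to its left, z up, the work surface at z = 0. Lengths are in m, angles in rad, forces in N, time in s.
With the tool pointing down it reaches from about 0.15 to 0.775 m from the base axis. Payload 6.1 kg.
Tool frame: the origin (TCP) lies midway between the tips of the shut fingers; the grasp point (between the pads) lies 19 mm behind it; z points along the fingers, x is the direction in which the jaws open and shut, and the axes are right-handed (so a half turn about z gives the same grasp; the last joint's range is limited). The gripper opens to 85 mm and grips with 20 to 120 N. Pads are 22 mm wide; open, the fingers measure 114 mm over their backs; the gripper's body (76 mm by 85 mm) begins 54 mm behind the grasp point. The pads swing forward as they close: fully open they stand 13 mm farther back than shut.
Start: joints at [-1.24, 0.126, -0.04, 1.405, 0, 1.571], TCP at [0.171, -0.497, 0.231] pointing down, gripper open.
Joint ranges: [-2.72, 2.72], [-0.95, 1.95], [-1.27, 1.35], [-1.78, 2.02], [-1.46, 1.47], [-3.14, 3.14]. Speed limits (rad/s): [2.39, 2.39, 3.01, 3.14, 3.14, 3.14].

## Interface

Orientations are given as a unit quaternion [x, y, z, w].
In Python, from workcell import telemetry, optics, env gives the robot as it stands.
- The arm moves only by the tool play_rows, never from a script. Its argument "steps" is a list of rows, each a list of 7 numbers: the turn, a rotation vector about the tool's x, y, z scaled (see below), then the shift along the tool's x, y, z scaled (see below), then the closure, from -1 (fully open) to 1 (shut). A call has exactly 5 rows; each row is the pose to reach, as a shift and turn from the pose measured when the call began, along the tool's axes at that moment, turning the shorter way round; what a row does not reach only later rows make up. The controller multiplies each number of a shift by 500 mm and each number of a turn by 180 degrees. A row lasts 1/8 s, in which the tool goes at most 62.5 mm and 10.7 degrees, less where a joint would pass 70% of its speed; a pose out of reach is approached as far as the arm can. A call with a number of a shift or a turn outside -1 to 1 is refused whole. A call with a gripper value outside its range is refused whole. The fingers move at their own pace and stop on an object; "squeeze" is the grip in N (left out, the last holds). Time passes only in rows, so rows that repeat a pose let the fingers close, or fill a call up. It gives the time, the measured TCP pose, the force and the opening at its end, in the units of the state.
- telemetry.read_state(): the state, without advancing time (a new reading comes with each control period).
- optics.grab_frame(name): name is "scene" or "top"; returns a dict with "pixels" (480x640x3 uint8, red, green, blue), "range_z" (480x640 float32, m along the optical axis (not along the pixel's ray), 0 where there is no reading), "K" (3x3 intrinsics, pixels), "view" (4x4, takes a point from world to camera coordinates). Camera axes: x right, y down, z forward; pixel columns grow to the right and rows downward; lengths in m; the calibration is good to about 2 mm. A picture is of the moment at which its call begins.
- env.hand_in(): hands the job in, once; it reports no verdict.
The state is a dict: "time_s": time; "joint_pos": joint angles; "qvel": joint speeds; "joint_torque": joint torques, N m; "tool_pos": TCP position; "tcp_rot": TCP orientation; "contact_force": force on the tool from outside, world axes, zero at the start; "moment": the same for the moment, N m; "grip_width": opening from 0.0 (shut) to 1.0 (fully open).
Only numpy, scipy, OpenCV 4.12 (cv2) and the standard library are available. Lean on these libraries where they do the work, as an engineer would, in place of code of your own. Each camera call takes 0.05 s, during which the arm holds its last target.

## Working session

There is one attempt and no reset: what is moved stays moved. The work goes in short steps, Python scripts to look and compute and a tool call to move; the robot and the scene stay as the last step left them, time stands still between calls to the robot, and variables do not carry over. Pictures are saved under pics/ and viewed, and the job is handed in when it is done.

Besides the shell and the picture viewer there is one more tool, called after "Call:" in YAML: its name, and indented under it one key for each argument. play_rows: Moves the arm, as the interface text tells. Shifts and turns lie within -1 to 1; 1 stands for 500 mm of shift or 180 degrees of turn. Its arguments: {"type":"object","properties":{"steps":{"type":"array","items":{"type":"array","items":{"type":"number"}}},"squeeze":{"type":"number"}},"required":["steps"]}

```bash
ls; mkdir -p pics; cat > look.py <<'E'
import numpy as np,cv2
from workcell import telemetry,optics,env
def snap(n,f):
    d=optics.grab_frame(n); cv2.imwrite('pics/'+f,cv2.cvtColor(d['pixels'],cv2.COLOR_RGB2BGR)); np.savez('pics/'+f[:-4]+'.npz',**d); return d
E
python3 - <<'E'
from look import *
for n in('scene','top'):
    d=snap(n,n+'0.png'); print(n,d['K'],d['view'])
print(telemetry.read_state())
E
```

```text
pics
scene [[599.87110709   0.         318.09528871]
 [  0.         599.87110709 242.42454207]
 [  0.           0.           1.        ]] [[ 0.61977964  0.78474645  0.00679807 -0.31526395]
 [ 0.62541444 -0.48867213 -0.60832256 -0.36512569]
 [-0.47405694  0.38127754 -0.79366079  1.98360741]
 [ 0.          0.          0.          1.        ]]
top [[527.88193189   0.         325.9865678 ]
 [  0.         527.88193189 240.9708635 ]
 [  0.           0.           1.        ]] [[ 7.20878930e-04 -9.99999149e-01 -1.08770056e-03 -4.72203187e-02]
 [-9.87813518e-01 -5.42803476e-04 -1.55641124e-01  5.90652778e-01]
 [ 1.55640401e-01  1.18664373e-03 -9.87813068e-01  1.09371991e+00]
 [ 0.00000000e+00  0.00000000e+00  0.00000000e+00  1.00000000e+00]]
{'time_s': 0.1, 'joint_pos': array([-1.24001470e+00,  1.26320843e-01, -4.05211105e-02,  1.40541468e+00,
       -5.23298253e-06,  1.57081255e+00]), 'qvel': array([-0.00011815,  0.00040181,  0.00075576,  0.00128026, -0.00164064,
       -0.00182216]), 'joint_torque': array([-1.45686604e-04, -4.36905134e+01,  3.53606415e+01,  1.37297093e-02,
        7.65812229e-05,  4.55014714e-06]), 'tool_pos': array([ 0.17038535, -0.49617868,  0.23059929]), 'tcp_rot': array([ 8.13869259e-01, -5.81047585e-01, -5.95777862e-04, -4.22115658e-04]), 'contact_force': array([-0.41262929, -0.87043783, -0.54387161]), 'moment': array([-0.03487492,  0.00511004, -0.01690583]), 'grip_width': 1.002968561212179}
```

View pics/scene0.png

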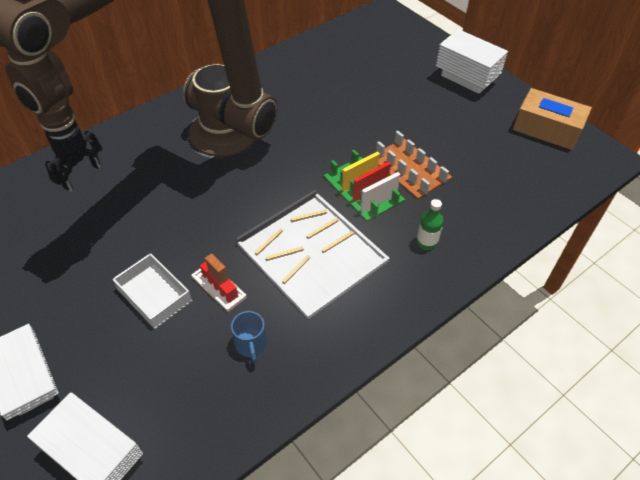

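View pics/top0.png

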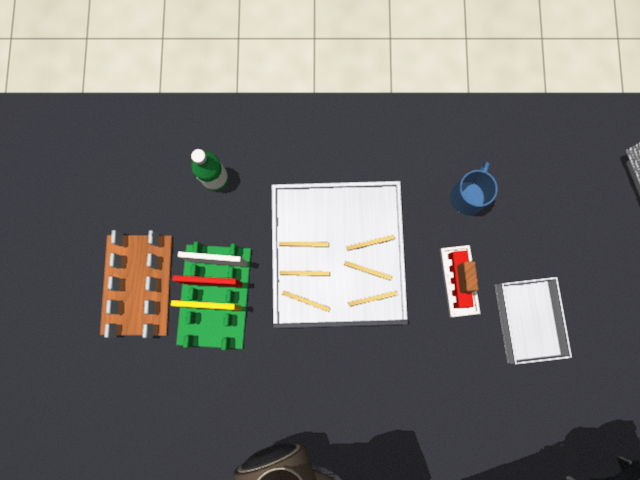

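```bash
cat >> look.py <<'E'
def ray(d,uv,z):
    uv=np.atleast_2d(np.asarray(uv,float)); K,V=d['K'],d['view']; R,t=V[:3,:3],V[:3,3]
    c=-R.T@t; r=np.c_[uv,np.ones(len(uv))]@np.linalg.inv(K).T@R
    return c+r*((z-c[2])/r[:,2])[:,None]
def proj(d,P):
    P=np.atleast_2d(P); q=P@d['view'][:3,:3].T+d['view'][:3,3]; q=q@d['K'].T; return q[:,:2]/q[:,2:]
def hsv(d): return cv2.cvtColor(d['pixels'],cv2.COLOR_RGB2HSV)
E
python3 - <<'E'
from look import *
d=dict(np.load('pics/top0.npz'))
im=cv2.cvtColor(d['pixels'],cv2.COLOR_RGB2BGR)
cv2.imwrite('pics/c1.png',cv2.resize(im[170:340,260:500],None,fx=3.3,fy=3.3,interpolation=cv2.INTER_CUBIC))
cv2.imwrite('pics/c2.png',cv2.resize(im[220:360,90:260],None,fx=4.2,fy=4.2,interpolation=cv2.INTER_CUBIC))
s=dict(np.load('pics/scene0.npz'))
im=cv2.cvtColor(s['pixels'],cv2.COLOR_RGB2BGR)
cv2.imwrite('pics/c3.png',cv2.resize(im[120:320,180:460],None,fx=2.8,fy=2.8,interpolation=cv2.INTER_CUBIC))
E
```

```text
(no output)
```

View pics/c1.png

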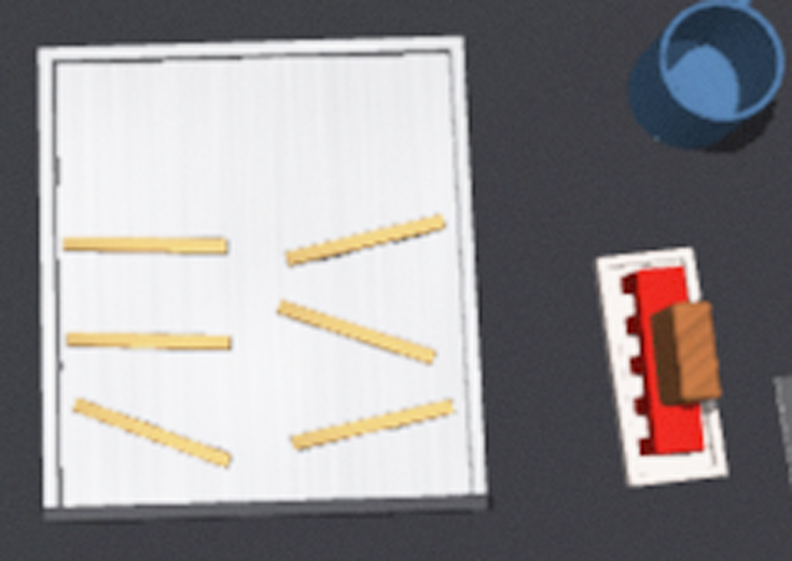

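View pics/c2.png

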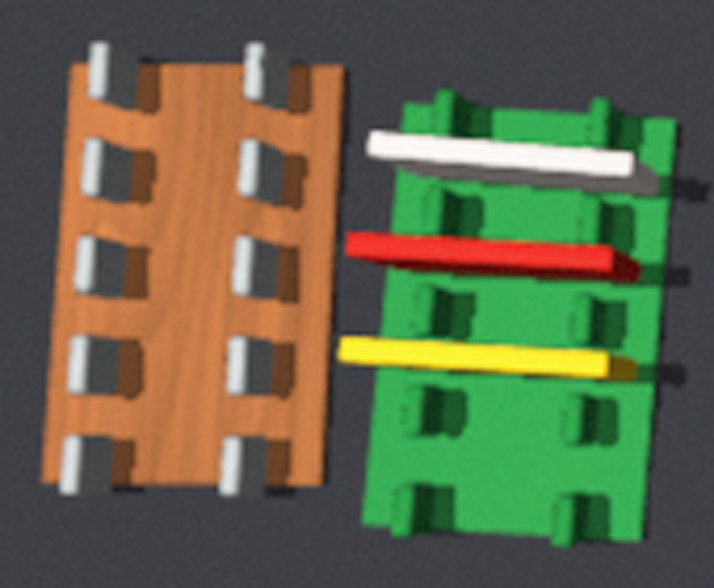

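View pics/c3.png

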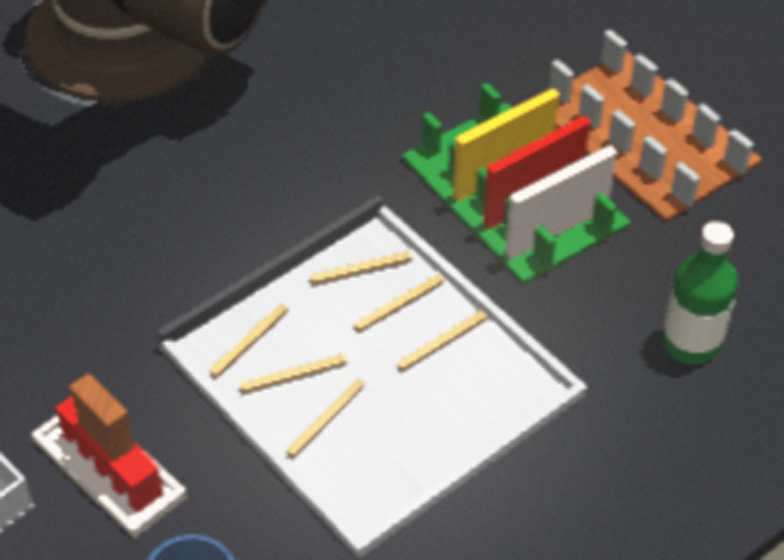

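```bash
cat > meas.py <<'E'
from look import *
def blobs(m,amin=20):
    n,l,s,c=cv2.connectedComponentsWithStats(m.astype(np.uint8)); return [(l==i) for i in range(1,n) if s[i,4]>=amin]
def rect(d,m,z):
    v,u=np.nonzero(m); P=ray(d,np.c_[u,v],z)[:,:2].astype(np.float32)
    (c,(w,h),a)=cv2.minAreaRect(P*1000); 
    if w<h: w,h=h,w; a=a+90
    C=P-P.mean(0); e=np.linalg.svd(C,full_matrices=False)[2][0]; ang=np.degrees(np.arctan2(e[1],e[0]))%180
    return P.mean(0).round(4),np.round(c,1),round(w,1),round(h,1),round(float(ang),1)
def sticks(d,z=0.014,show=True):
    H=hsv(d); m=(H[...,0]>=14)&(H[...,0]<=28)&(H[...,1]>70)&(H[...,2]>130)
    roi=np.zeros_like(m); roi[175:335,265:412]=1
    return m&roi
E
python3 - <<'E'
from meas import *
d=dict(np.load('pics/top0.npz')); V=d['view']; print('cam',-V[:3,:3].T@V[:3,3])
H=hsv(d); h,s,v=[H[...,i].astype(int) for i in range(3)]
print('sticks')
for b in blobs(sticks(d)): print(rect(d,b,.014))
def box(a,r0,r1,c0,c1):
    m=np.zeros_like(a); m[r0:r1,c0:c1]=a[r0:r1,c0:c1]; return m
print('posts')
for b in blobs(box((s<40)&(v>125),225,345,98,175),8): print(rect(d,b,.053), b.sum())
print('boards .098')
for n,m in dict(y=(h>26)&(h<34)&(s>150)&(v>200),r=((h<5)|(h>175))&(s>150)&(v>190),w=(s<40)&(v>200)).items():
    for b in blobs(box(m,235,325,165,250)): print(n,rect(d,b,.098))
print('rackbase'); 
for b in blobs(box((h>5)&(h<15)&(s>100)&(v>120),225,345,98,175),200): print(rect(d,b,.008))
print('rake head'); 
for b in blobs(box(((h<6)|(h>174))&(s>150)&(v>190),240,320,430,490)): print(rect(d,b,.053))
print('grip'); 
for b in blobs(box((h>6)&(h<16)&(s>100)&(v>150),240,320,430,490)): print(rect(d,b,.115))
print('rest')
m=box((s<40)&(v>180),235,325,430,485); print(rect(d,m,.014))
print('tray');
m=box((s<40)&(v>150),170,340,262,415); m=m|sticks(d); v_,u_=np.nonzero(m)
hull=cv2.convexHull(np.c_[u_,v_].astype(np.int32)); q=cv2.approxPolyDP(hull,5,True)[:,0]; print(q, ray(d,q,.016).round(4))
E
```

```text
cam [ 0.41326183 -0.04819753  1.17226932]
sticks
(array([ 0.5928, -0.1455], dtype=float32), array([ 592.6, -145.4]), 108.1, 9.8, 103.8)
(array([5.896e-01, 4.000e-04], dtype=float32), array([588.9,   3.1]), 108.8, 9.0, 89.2)
(array([ 0.5308, -0.1381], dtype=float32), array([ 530.8, -138. ]), 107.6, 8.4, 71.5)
(array([ 5.246e-01, -3.000e-04], dtype=float32), array([5.244e+02, 4.000e-01]), 107.9, 8.8, 88.3)
(array([ 0.4639, -0.0025], dtype=float32), array([463.9,  -2.3]), 108.5, 8.9, 69.9)
(array([ 0.4693, -0.1487], dtype=float32), array([ 469.2, -148.7]), 107.2, 9.4, 103.2)
posts
(array([0.601 , 0.4113], dtype=float32), array([600.2, 411.2]), 26.5, 8.6, 0.4) 53
(array([0.5993, 0.3318], dtype=float32), array([599.2, 331.6]), 28.6, 8.6, 1.1) 58
(array([0.5496, 0.4111], dtype=float32), array([549.3, 411.2]), 28.1, 6.4, 3.2) 53
(array([0.5498, 0.3316], dtype=float32), array([549.4, 331.1]), 28.0, 8.5, 178.6) 55
(array([0.5002, 0.4115], dtype=float32), array([500.2, 411.7]), 27.7, 8.2, 177.4) 51
(array([0.5   , 0.3317], dtype=float32), array([500.3, 331.7]), 27.7, 6.4, 2.6) 53
(array([0.449
[... 419 characters left out ...]
9)
r (array([0.5029, 0.2024], dtype=float32), array([503. , 202.5]), 128.5, 10.0, 86.9)
w (array([0.5509, 0.1939], dtype=float32), array([550.9, 194.2]), 126.7, 11.7, 85.4)
rackbase
(array([0.4987, 0.3704], dtype=float32), array([500. , 372.7]), 220.8, 145.5, 0.5)
rake head
(array([ 0.5072, -0.3345], dtype=float32), array([ 509.2, -336.6]), 117.6, 30.5, 4.5)
grip
(array([ 0.51  , -0.3369], dtype=float32), array([ 510.4, -337.1]), 58.0, 21.5, 4.9)
rest
(array([ 0.5021, -0.3331], dtype=float32), array([ 508.5, -341. ]), 152.6, 65.2, 9.2)
tray
[[407 318]
 [273 323]
 [271 186]
 [399 181]] [[ 0.4265 -0.2225  0.016 ]
 [ 0.4156  0.0678  0.016 ]
 [ 0.7208  0.0773  0.016 ]
 [ 0.7326 -0.2115  0.016 ]]
```

```bash
cat > plan.py <<'E'
import numpy as np
from scipy.spatial.transform import Rotation as R
from workcell import telemetry
def tgt(yaw): # tool down, tool x at yaw (deg)
    a=np.radians(yaw); x=[np.cos(a),np.sin(a),0]; y=[np.sin(a),-np.cos(a),0]; return R.from_matrix(np.c_[x,y,[0,0,-1]])
def plan(*ps):
    s=telemetry.read_state(); p=np.array(s['tool_pos']); q=R.from_quat(s['tcp_rot'])
    x=q.apply([1,0,0]); print('t',round(s['time_s'],2),'pos',p.round(4),'yaw',round(float(np.degrees(np.arctan2(x[1],x[0]))),2),'g',round(s['grip_width'],3),'F',s['contact_force'].round(1),'j',np.round(s['joint_pos'],2))
    for P in ps:
        d=q.inv().apply(np.array(P[:3])-p)/.5; w=(q.inv()*tgt(P[3])).as_rotvec()/np.pi
        print(P,[round(float(v),4) for v in np.r_[w,d]])
E
python3 -c "
from plan import *
plan((.453,.203,.25,-3))"
```

```text
t 0.1 pos [ 0.1704 -0.4962  0.2306] yaw -71.05 g 1.003 F [-0.4 -0.9 -0.5] j [-1.24  0.13 -0.04  1.41 -0.    1.57]
(0.453, 0.203, 0.25, -3) [-0.0003, 0.0004, -0.378, -1.139, -0.9887, -0.0371]
```

Call:
play_rows:
  steps:
    - [0,0,-0.378,-0.6,-0.52,-0.037,0.3]
    - [0,0,-0.378,-0.6,-0.52,-0.037,0.3]
    - [0,0,-0.378,-0.8,-0.72,-0.037,0.3]
    - [0,0,-0.378,-0.95,-0.85,-0.037,0.3]
    - [0,0,-0.378,-1,-0.88,-0.037,0.3]

```text
time_s: 0.72
tool_pos: [0.2902, -0.2062, 0.2417]
tcp_rot: [0.989, -0.148, -0.0, -0.001]
contact_force: [1.1, -0.4, -0.8]
grip_width: 0.35
```

```bash
python3 -c "
from plan import *
plan((.453,.203,.20,-3),(.453,.203,.064,-3))"
```

```text
t 0.72 pos [ 0.2902 -0.2062  0.2417] yaw -17.03 g 0.35 F [ 1.1 -0.4 -0.8] j [-0.62 -0.19 -0.32  1.44  0.    1.25]
(0.453, 0.203, 0.2, -3) [-0.0004, 0.0, -0.0779, 0.0717, -0.8777, 0.0844]
(0.453, 0.203, 0.064, -3) [-0.0004, 0.0, -0.0779, 0.0718, -0.8774, 0.3564]
```

Call:
play_rows:
  steps:
    - [0,0,-0.078,0.072,-0.878,0.084,0.3]
    - [0,0,-0.078,0.072,-0.878,0.084,0.3]
    - [0,0,-0.078,0.072,-0.878,0.084,0.3]
    - [0,0,-0.078,0.072,-0.878,0.084,0.3]
    - [0,0,-0.078,0.072,-0.878,0.084,0.3]

```text
time_s: 1.35
tool_pos: [0.405, 0.0834, 0.2123]
tcp_rot: [1.0, -0.026, 0.0, -0.0]
contact_force: [1.4, -1.0, 0.3]
grip_width: 0.353
```

Call:
play_rows:
  steps:
    - [0,0,0,0,0,0,0.3]
    - [0,0,0,0,0,0,0.3]
    - [0,0,0,0,0,0,0.3]
    - [0,0,0,0,0,0,0.3]
    - [0,0,0,0,0,0,0.3]

```text
time_s: 1.98
tool_pos: [0.4049, 0.0825, 0.2126]
tcp_rot: [1.0, -0.027, 0.001, -0.001]
contact_force: [0.3, 0.2, -1.0]
grip_width: 0.352
```

```bash
python3 -c "
from plan import *
plan((.453,.203,.20,-3),(.453,.203,.064,-3))"
```

```text
t 1.98 pos [0.4049 0.0825 0.2126] yaw -3.07 g 0.352 F [ 0.3  0.2 -1. ] j [ 0.2  -0.09 -0.3   1.36  0.    1.82]
(0.453, 0.203, 0.2, -3) [-0.0003, -0.0003, -0.0004, 0.083, -0.2458, 0.0255]
(0.453, 0.203, 0.064, -3) [-0.0003, -0.0003, -0.0004, 0.0828, -0.2455, 0.2975]
```

Call:
play_rows:
  steps:
    - [0,0,0,0.083,-0.246,0.025,0.3]
    - [0,0,0,0.083,-0.246,0.025,0.3]
    - [0,0,0,0.083,-0.246,0.025,0.3]
    - [0,0,0,0.083,-0.246,0.1,0.3]
    - [0,0,0,0.083,-0.246,0.15,0.3]

```text
time_s: 2.6
tool_pos: [0.4526, 0.2022, 0.1366]
tcp_rot: [1.0, -0.027, 0.0, -0.0]
contact_force: [0.4, 0.5, -0.0]
grip_width: 0.349
```

```bash
python3 -c "
from plan import *
from look import snap
plan((.453,.203,.20,-3),(.453,.203,.064,-3))
snap('scene','s1.png')"
```

```text
t 2.6 pos [0.4526 0.2022 0.1366] yaw -3.1 g 0.349 F [ 0.4  0.5 -0. ] j [ 0.42  0.09 -0.29  1.19  0.    2.05]
(0.453, 0.203, 0.2, -3) [-0.0001, -0.0001, -0.0006, 0.0008, -0.0016, -0.1267]
(0.453, 0.203, 0.064, -3) [-0.0001, -0.0001, -0.0006, 0.0007, -0.0015, 0.1453]
```

View pics/s1.png

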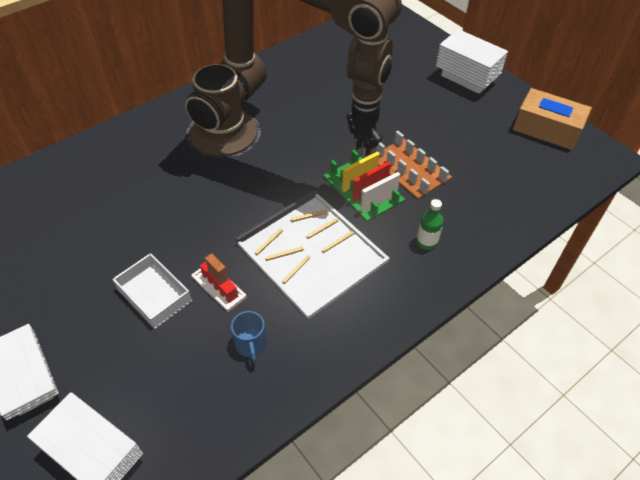

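Call:
play_rows:
  steps:
    - [0,0,0,0,-0.001,0.08,0.3]
    - [0,0,0,0,-0.001,0.145,0.3]
    - [0,0,0,0,-0.001,0.145,0.3]
    - [0,0,0,0,-0.001,0.145,1]
    - [0,0,0,0,-0.001,0.145,1]
  squeeze: 40

```text
time_s: 3.28
tool_pos: [0.4519, 0.2021, 0.0629]
tcp_rot: [1.0, -0.027, -0.001, 0.0]
contact_force: [0.5, 0.6, -1.7]
grip_width: 0.131
```

Call:
play_rows:
  steps:
    - [0,0,0,0,0,0,1]
    - [0,0,0,0,0,0,1]
    - [0,0,0,0,0,-0.06,1]
    - [0,0,0,0,0,-0.16,1]
    - [0,0,0,0,0,-0.24,1]

```text
time_s: 3.9
tool_pos: [0.4522, 0.2022, 0.1848]
tcp_rot: [1.0, -0.027, -0.0, -0.0]
contact_force: [1.0, -0.3, -1.2]
grip_width: 0.131
```

```bash
python3 -c "
from plan import *
plan((.475,.372,.184,0),(.475,.372,.064,0))"
```

```text
t 3.9 pos [0.4522 0.2022 0.1848] yaw -3.13 g 0.131 F [ 1.  -0.3 -1.2] j [ 0.42  0.07 -0.2   1.3   0.    2.05]
(0.475, 0.372, 0.184, 0) [-0.0, 0.0001, -0.0174, 0.0271, -0.3415, 0.0016]
(0.475, 0.372, 0.064, 0) [-0.0, 0.0001, -0.0174, 0.0272, -0.3415, 0.2416]
```

Call:
play_rows:
  steps:
    - [0,0,-0.017,0.027,-0.1,0,1]
    - [0,0,-0.017,0.027,-0.2,0,1]
    - [0,0,-0.017,0.027,-0.3,0,1]
    - [0,0,-0.017,0.027,-0.3415,0,1]
    - [0,0,-0.017,0.027,-0.3415,0,1]

```text
time_s: 4.53
tool_pos: [0.4747, 0.3729, 0.1841]
tcp_rot: [1.0, 0.0, -0.001, 0.0]
contact_force: [0.7, -0.5, -1.9]
grip_width: 0.134
```

```bash
python3 -c "
from plan import *
from look import snap
plan((.475,.372,.1,0),(.475,.372,.064,0))
snap('top','t2.png')"
```

```text
t 4.53 pos [0.4747 0.3729 0.1841] yaw 0.04 g 0.134 F [ 0.7 -0.5 -1.9] j [0.67 0.28 0.05 1.34 0.   2.24]
(0.475, 0.372, 0.1, 0) [0.0003, 0.0004, 0.0002, 0.0009, 0.0016, 0.1683]
(0.475, 0.372, 0.064, 0) [0.0003, 0.0004, 0.0002, 0.001, 0.0016, 0.2403]
```

View pics/t2.png

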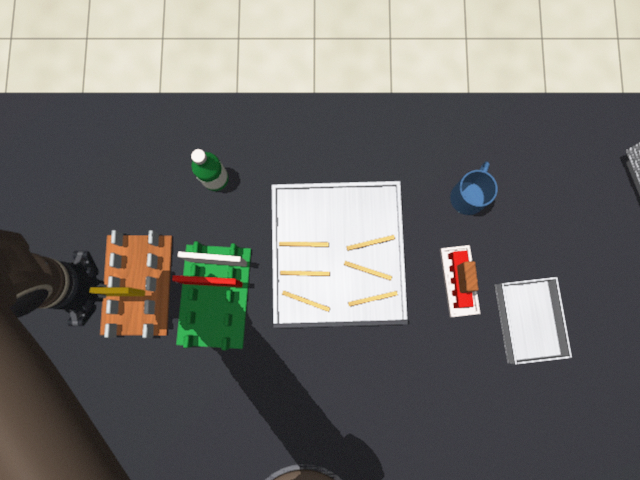

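Yellow board hangs over the rack at px (118,292), level; lower it.

Call:
play_rows:
  steps:
    - [0,0,0,0.001,0.001,0.06,1]
    - [0,0,0,0.001,0.001,0.12,1]
    - [0,0,0,0.001,0.001,0.18,1]
    - [0,0,0,0.001,0.001,0.22,1]
    - [0,0,0,0.001,0.001,0.24,1]

```text
time_s: 5.2
tool_pos: [0.4747, 0.3693, 0.0636]
tcp_rot: [1.0, -0.001, -0.001, 0.001]
contact_force: [-0.5, -0.8, -0.8]
grip_width: 0.13
```

Call:
play_rows:
  steps:
    - [0,0,0,0,0,0.003,1]
    - [0,0,0,0,0,0.003,0.3]
    - [0,0,0,0,0,0.003,0.3]
    - [0,0,0,0,0,-0.06,0.3]
    - [0,0,0,0,0,-0.2,0.3]

```text
time_s: 5.82
tool_pos: [0.4736, 0.3685, 0.1547]
tcp_rot: [1.0, -0.001, -0.003, 0.003]
contact_force: [0.2, 0.5, -0.2]
grip_width: 0.347
```

```bash
python3 -c "
from plan import *
plan((.503,.2025,.18,-3),(.503,.2025,.064,-3))"
```

```text
t 5.83 pos [0.4736 0.3685 0.1547] yaw -0.12 g 0.347 F [ 0.2  0.5 -0.2] j [ 0.66  0.28 -0.01  1.28 -0.    2.23]
(0.503, 0.2025, 0.18, -3) [0.0019, 0.002, 0.016, 0.0592, 0.3321, -0.049]
(0.503, 0.2025, 0.064, -3) [0.0019, 0.002, 0.016, 0.0607, 0.3308, 0.183]
```

Call:
play_rows:
  steps:
    - [0,0,0.016,0.06,0.1,-0.05,0.3]
    - [0,0,0.016,0.06,0.2,-0.05,0.3]
    - [0,0,0.016,0.06,0.3,-0.05,0.3]
    - [0.002,0.002,0.016,0.06,0.332,-0.05,0.3]
    - [0.002,0.002,0.016,0.06,0.332,-0.03,0.3]

```text
time_s: 6.45
tool_pos: [0.504, 0.2021, 0.1714]
tcp_rot: [1.0, -0.027, 0.001, -0.001]
contact_force: [-0.0, 0.2, 0.1]
grip_width: 0.346
```

```bash
python3 -c "
from plan import *
from look import snap
plan((.503,.2025,.1,-3),(.503,.2025,.064,-3))
snap('top','t3.png');snap('scene','s3.png')"
```

```text
t 6.45 pos [0.504  0.2021 0.1714] yaw -3.09 g 0.346 F [-0.   0.2  0.1] j [ 0.38  0.16 -0.13  1.28  0.    2.01]
(0.503, 0.2025, 0.1, -3) [-0.0006, -0.0007, -0.0005, -0.0023, -0.0004, 0.1428]
(0.503, 0.2025, 0.064, -3) [-0.0006, -0.0007, -0.0005, -0.0024, -0.0002, 0.2148]
```

View pics/s3.png

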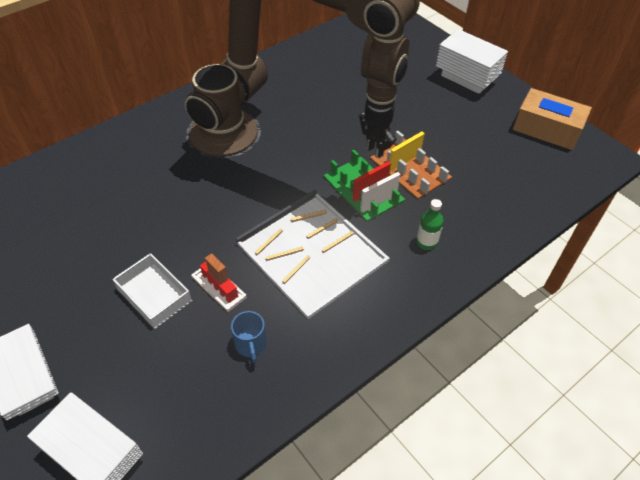

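View pics/t3.png

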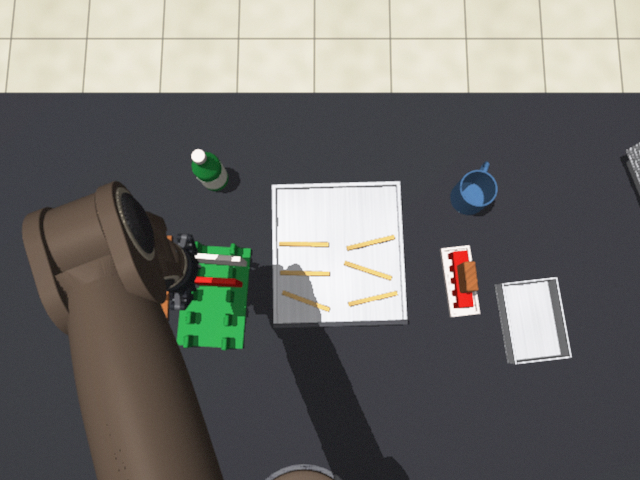

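Yellow stands in the rack (scene px 406,152), red is below the gripper. Grasp red.

Call:
play_rows:
  steps:
    - [0,0,0,-0.002,0,0.1,0.3]
    - [0,0,0,-0.002,0,0.18,0.3]
    - [0,0,0,-0.002,0,0.215,0.3]
    - [0,0,0,-0.002,0,0.215,0.3]
    - [0,0,0,-0.002,0,0.215,1]

```text
time_s: 7.18
tool_pos: [0.5021, 0.2042, 0.0624]
tcp_rot: [1.0, -0.025, -0.0, -0.0]
contact_force: [-3.5, -0.5, 1.9]
grip_width: 0.151
```

Call:
play_rows:
  steps:
    - [0,0,0,0,0,0,1]
    - [0,0,0,0,0,0,1]
    - [0,0,0,0,0,-0.06,1]
    - [0,0,0,0,0,-0.16,1]
    - [0,0,0,0,0,-0.24,1]

```text
time_s: 7.8
tool_pos: [0.5024, 0.2041, 0.1846]
tcp_rot: [1.0, -0.025, 0.0, -0.001]
contact_force: [0.8, -0.4, -0.9]
grip_width: 0.136
```

```bash
python3 -c "
from plan import *
plan((.525,.372,.184,0),(.525,.372,.064,0))"
```

```text
t 7.8 pos [0.5024 0.2041 0.1846] yaw -2.91 g 0.136 F [ 0.8 -0.4 -0.9] j [ 0.39  0.16 -0.1   1.31  0.    2.01]
(0.525, 0.372, 0.184, 0) [-0.0004, -0.0001, -0.0161, 0.0281, -0.3376, 0.0016]
(0.525, 0.372, 0.064, 0) [-0.0004, -0.0001, -0.0161, 0.028, -0.3373, 0.2416]
```

Call:
play_rows:
  steps:
    - [0,0,-0.016,0.028,-0.1,0,1]
    - [0,0,-0.016,0.028,-0.2,0,1]
    - [0,0,-0.016,0.028,-0.3,0,1]
    - [0,0,-0.016,0.028,-0.3375,0,1]
    - [0,0,-0.016,0.028,-0.3375,0,1]

```text
time_s: 8.43
tool_pos: [0.5248, 0.3727, 0.1845]
tcp_rot: [1.0, 0.001, 0.0, -0.0]
contact_force: [0.4, -0.6, -0.5]
grip_width: 0.138
```

```bash
python3 -c "
from plan import *
plan((.525,.372,.1,0),(.525,.372,.064,0))"
```

```text
t 8.43 pos [0.5248 0.3727 0.1845] yaw 0.06 g 0.138 F [ 0.4 -0.6 -0.5] j [0.62 0.36 0.15 1.37 0.   2.19]
(0.525, 0.372, 0.1, 0) [-0.0002, -0.0, 0.0003, 0.0004, 0.0016, 0.1689]
(0.525, 0.372, 0.064, 0) [-0.0002, -0.0, 0.0003, 0.0004, 0.0016, 0.2409]
```

Call:
play_rows:
  steps:
    - [0,0,0,0.001,0.001,0.06,1]
    - [0,0,0,0.001,0.001,0.12,1]
    - [0,0,0,0.001,0.001,0.18,1]
    - [0,0,0,0.001,0.001,0.22,1]
    - [0,0,0,0.001,0.001,0.24,1]

```text
time_s: 9.05
tool_pos: [0.5249, 0.3704, 0.0636]
tcp_rot: [1.0, -0.0, -0.001, 0.0]
contact_force: [0.7, -0.0, -1.1]
grip_width: 0.135
```

Call:
play_rows:
  steps:
    - [0,0,0,0,0,0.003,1]
    - [0,0,0,0,0,0.003,0.3]
    - [0,0,0,0,0,0.003,0.3]
    - [0,0,0,0,0,-0.06,0.3]
    - [0,0,0,0,0,-0.2,0.3]

```text
time_s: 9.68
tool_pos: [0.5238, 0.3697, 0.155]
tcp_rot: [1.0, -0.0, -0.003, 0.002]
contact_force: [1.5, 0.6, 0.0]
grip_width: 0.351
```

```bash
python3 -c "
from plan import *
plan((.551,.195,.18,-4.5),(.551,.195,.064,-4.5))"
```

```text
t 9.68 pos [0.5238 0.3697 0.155 ] yaw -0.02 g 0.351 F [1.5 0.6 0. ] j [ 0.61  0.36  0.09  1.31 -0.    2.19]
(0.551, 0.195, 0.18, -4.5) [0.0012, 0.0016, 0.0249, 0.0542, 0.3496, -0.0491]
(0.551, 0.195, 0.064, -4.5) [0.0012, 0.0016, 0.0249, 0.0554, 0.3487, 0.1829]
```

Call:
play_rows:
  steps:
    - [0,0,0.025,0.055,0.1,-0.05,0.3]
    - [0,0,0.025,0.055,0.2,-0.05,0.3]
    - [0,0,0.025,0.055,0.3,-0.05,0.3]
    - [0.001,0.002,0.025,0.055,0.3496,-0.05,0.3]
    - [0.001,0.002,0.025,0.055,0.3496,-0.03,0.3]

```text
time_s: 10.3
tool_pos: [0.5521, 0.1936, 0.1721]
tcp_rot: [0.999, -0.041, 0.002, -0.0]
contact_force: [-0.2, -0.1, 0.8]
grip_width: 0.35
```

```bash
python3 -c "
from plan import *
plan((.551,.195,.1,-4.5),(.551,.195,.064,-4.5))"
```

```text
t 10.3 pos [0.5521 0.1936 0.1721] yaw -4.67 g 0.35 F [-0.2 -0.1  0.8] j [ 0.34  0.24 -0.03  1.3  -0.    1.99]
(0.551, 0.195, 0.1, -4.5) [-0.0002, -0.0014, -0.0009, -0.0031, -0.0025, 0.1441]
(0.551, 0.195, 0.064, -4.5) [-0.0002, -0.0014, -0.0009, -0.0034, -0.0024, 0.2161]
```

Call:
play_rows:
  steps:
    - [0,-0.001,-0.001,-0.003,-0.002,0.1,0.3]
    - [0,-0.001,-0.001,-0.003,-0.002,0.18,0.3]
    - [0,-0.001,-0.001,-0.003,-0.002,0.216,0.3]
    - [0,-0.001,-0.001,-0.003,-0.002,0.216,0.3]
    - [0,-0.001,-0.001,-0.003,-0.002,0.216,1]

```text
time_s: 10.92
tool_pos: [0.5517, 0.1956, 0.065]
tcp_rot: [0.999, -0.039, 0.001, -0.001]
contact_force: [0.4, -0.2, 0.5]
grip_width: 0.151
```

Call:
play_rows:
  steps:
    - [0,0,0,0,0,0,1]
    - [0,0,0,0,0,0,1]
    - [0,0,0,0,0,-0.06,1]
    - [0,0,0,0,0,-0.16,1]
    - [0,0,0,0,0,-0.24,1]

```text
time_s: 11.55
tool_pos: [0.5516, 0.1955, 0.1872]
tcp_rot: [0.999, -0.039, 0.002, -0.001]
contact_force: [-0.1, 0.3, -1.2]
grip_width: 0.138
```

```bash
python3 -c "
from plan import *
plan((.575,.367,.184,0),(.575,.367,.064,0))"
```

```text
t 11.55 pos [0.5516 0.1955 0.1872] yaw -4.45 g 0.138 F [-0.1  0.3 -1.2] j [0.34 0.24 0.   1.33 0.   1.99]
(0.575, 0.367, 0.184, 0) [-0.0005, -0.0012, -0.0247, 0.0201, -0.3455, 0.0071]
(0.575, 0.367, 0.064, 0) [-0.0005, -0.0012, -0.0247, 0.0192, -0.3451, 0.2471]
```

Call:
play_rows:
  steps:
    - [0,0,-0.025,0.02,-0.1,0.004,1]
    - [0,-0.001,-0.025,0.02,-0.2,0.004,1]
    - [0,-0.001,-0.025,0.02,-0.3,0.004,1]
    - [0,-0.001,-0.025,0.02,-0.3455,0.004,1]
    - [0,-0.001,-0.025,0.02,-0.3455,0.004,1]

```text
time_s: 12.18
tool_pos: [0.5747, 0.3686, 0.185]
tcp_rot: [1.0, 0.002, 0.0, -0.001]
contact_force: [0.3, -0.2, -0.9]
grip_width: 0.133
```

```bash
python3 -c "
from plan import *
plan((.575,.367,.1,0),(.575,.367,.0655,0))"
```

```text
t 12.18 pos [0.5747 0.3686 0.185 ] yaw 0.18 g 0.133 F [ 0.3 -0.2 -0.9] j [0.57 0.44 0.27 1.4  0.   2.14]
(0.575, 0.367, 0.1, 0) [-0.0005, -0.0001, 0.001, 0.0005, 0.0035, 0.17]
(0.575, 0.367, 0.0655, 0) [-0.0005, -0.0001, 0.001, 0.0005, 0.0036, 0.239]
```

Call:
play_rows:
  steps:
    - [0,0,0.001,0.001,0.002,0.06,1]
    - [0,0,0.001,0.001,0.002,0.12,1]
    - [0,0,0.001,0.001,0.002,0.18,1]
    - [0,0,0.001,0.001,0.002,0.22,1]
    - [0,0,0.001,0.001,0.002,0.24,1]

```text
time_s: 12.8
tool_pos: [0.5751, 0.3663, 0.0648]
tcp_rot: [1.0, -0.001, -0.0, -0.0]
contact_force: [-5.0, -12.1, 43.5]
grip_width: 0.131
```

Call:
play_rows:
  steps:
    - [0,0,0,0,0,0.002,1]
    - [0,0,0,0,0,0.002,0.3]
    - [0,0,0,0,0,0.002,0.3]
    - [0,0,0,0,0,-0.06,0.3]
    - [0,0,0,0,0,-0.2,0.3]

```text
time_s: 13.42
tool_pos: [0.5737, 0.3653, 0.1553]
tcp_rot: [1.0, -0.001, -0.003, 0.001]
contact_force: [0.5, 0.5, -0.1]
grip_width: 0.35
```

```bash
python3 -c "
from plan import *
plan((.4,.0,.25,-40),(.45,.0,.25,-85))"
```

```text
t 13.43 pos [0.5737 0.3653 0.1553] yaw -0.06 g 0.35 F [ 0.5  0.5 -0.1] j [0.57 0.44 0.21 1.35 0.   2.14]
(0.4, 0.0, 0.25, -40) [0.0015, 0.0012, 0.2219, -0.3476, 0.7316, -0.1855]
(0.45, 0.0, 0.25, -85) [0.0019, 0.0006, 0.4719, -0.2476, 0.7315, -0.186]
```

Call:
play_rows:
  steps:
    - [0,0,0,-0.02,0.05,-0.19,0.3]
    - [0,0,0.472,-0.25,0.732,-0.19,-0.3]
    - [0,0,0.472,-0.25,0.732,-0.19,-0.3]
    - [0,0,0.472,-0.25,0.732,-0.19,-0.3]
    - [0,0,0.472,-0.25,0.732,-0.19,-0.3]

```text
time_s: 14.05
tool_pos: [0.487, 0.1126, 0.2412]
tcp_rot: [0.929, -0.369, -0.001, 0.002]
contact_force: [0.7, -1.4, 0.6]
grip_width: 0.652
```

```bash
python3 -c "
from plan import *
plan((.45,-.2,.25,-85),(.51,-.337,.25,-85))"
```

```text
t 14.05 pos [0.487  0.1126 0.2412] yaw -43.35 g 0.652 F [ 0.7 -1.4  0.6] j [ 0.23  0.08 -0.07  1.43 -0.    2.56]
(0.45, -0.2, 0.25, -85) [0.0016, -0.0003, 0.2314, 0.3753, 0.5055, -0.0154]
(0.51, -0.337, 0.25, -85) [0.0016, -0.0003, 0.2314, 0.6507, 0.6223, -0.015]
```

Call:
play_rows:
  steps:
    - [0,0,0.05,0.375,0.505,-0.015,-0.3]
    - [0,0,0.1,0.375,0.505,-0.015,-0.3]
    - [0,0,0.16,0.4,0.53,-0.015,-0.3]
    - [0,0,0.2,0.65,0.622,-0.015,-0.3]
    - [0.002,0,0.231,0.65,0.622,-0.015,-0.3]

```text
time_s: 14.68
tool_pos: [0.4865, -0.1973, 0.2486]
tcp_rot: [0.736, -0.676, 0.002, -0.001]
contact_force: [1.4, -0.0, -0.0]
grip_width: 0.651
```

```bash
python3 -c "
from plan import *
from look import snap
plan((.51,-.337,.2,-85),(.51,-.337,.14,-85))
snap('top','t4.png');snap('scene','s4.png')"
```

```text
t 14.68 pos [ 0.4865 -0.1973  0.2486] yaw -85.13 g 0.651 F [ 1.4 -0.  -0. ] j [-0.39  0.12 -0.    1.44  0.    2.67]
(0.51, -0.337, 0.2, -85) [-0.0011, -0.0003, -0.0007, 0.2822, -0.0228, 0.0976]
(0.51, -0.337, 0.14, -85) [-0.0011, -0.0003, -0.0007, 0.2821, -0.0224, 0.2176]
```

View pics/t4.png

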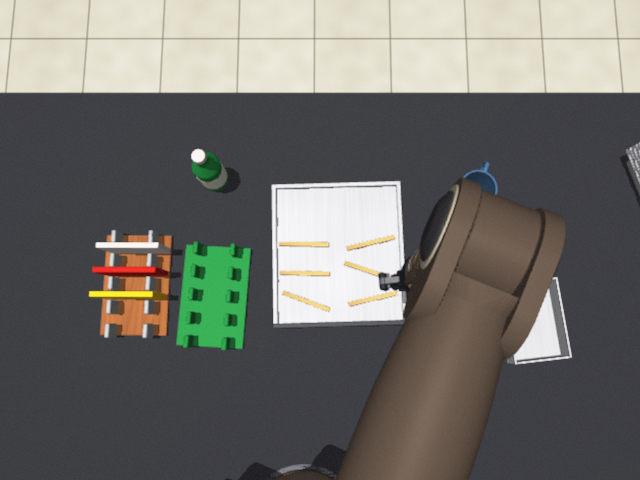

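View pics/s4.png

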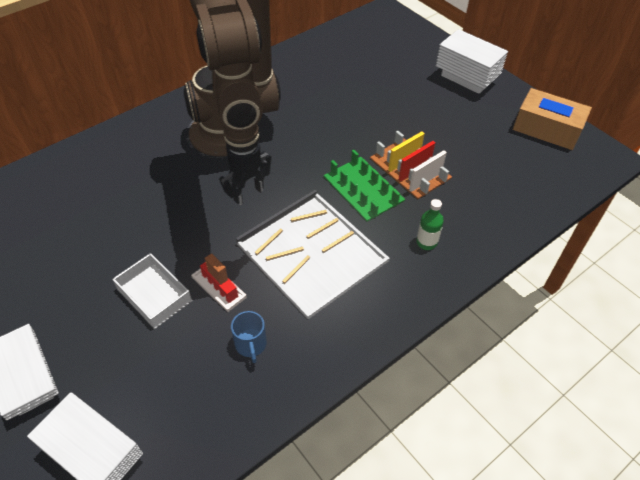

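Call:
play_rows:
  steps:
    - [0,0,0,0.15,-0.01,0.05,-0.3]
    - [0,0,0,0.282,-0.023,0.08,-0.3]
    - [0,0,0,0.282,-0.023,0.098,-0.3]
    - [0,0,0,0.282,-0.023,0.15,-0.3]
    - [0,0,0,0.282,-0.023,0.2,-0.3]

```text
time_s: 15.4
tool_pos: [0.5098, -0.3401, 0.1469]
tcp_rot: [0.735, -0.678, 0.001, -0.0]
contact_force: [-0.4, 0.8, -0.3]
grip_width: 0.647
```

```bash
python3 -c "
from plan import *
plan((.51,-.337,.072,-85))"
```

```text
t 15.4 pos [ 0.5098 -0.3401  0.1469] yaw -85.39 g 0.647 F [-0.4  0.8 -0.3] j [-0.59  0.3  -0.01  1.26 -0.    2.47]
(0.51, -0.337, 0.072, -85) [-0.0006, -0.0005, -0.0022, -0.0064, -0.0006, 0.1498]
```

Call:
play_rows:
  steps:
    - [0,0,-0.002,-0.006,0,0.08,-0.3]
    - [0,0,-0.002,-0.006,0,0.15,-0.3]
    - [0,0,-0.002,-0.006,0,0.15,-0.3]
    - [0,0,-0.002,-0.006,0,0.15,1]
    - [0,0,-0.002,-0.006,0,0.15,1]
  squeeze: 70

```text
time_s: 16.02
tool_pos: [0.511, -0.3378, 0.0743]
tcp_rot: [0.737, -0.676, 0.003, -0.0]
contact_force: [0.5, -0.9, -1.3]
grip_width: 0.271
```

Call:
play_rows:
  steps:
    - [0,0,0,0,0,0,1]
    - [0,0,0,0,0,0,1]
    - [0,0,0,0,0,0,1]
    - [0,0,0,0,0,0,1]
    - [0,0,0,0,0,0,1]

```text
time_s: 16.65
tool_pos: [0.5109, -0.3378, 0.0743]
tcp_rot: [0.737, -0.676, 0.003, -0.0]
contact_force: [-0.1, -0.0, -0.5]
grip_width: 0.276
```

```bash
python3 -c "
from plan import *
plan((.51,-.337,.15,-85))"
```

```text
t 16.65 pos [ 0.5109 -0.3378  0.0743] yaw -85.02 g 0.276 F [-0.1 -0.  -0.5] j [-0.58  0.33 -0.13  1.1  -0.    2.47]
(0.51, -0.337, 0.15, -85) [-0.0015, -0.0012, -0.0001, -0.0011, 0.001, -0.1514]
```

Call:
play_rows:
  steps:
    - [0,0,0,0,0,-0.1,1]
    - [0,0,0,0,0,-0.22,1]
    - [0,0,0,0,0,-0.34,1]
    - [0,0,-0.05,-0.1,0,-0.34,1]
    - [0,0,-0.1,-0.2,0,-0.34,1]

```text
time_s: 17.27
tool_pos: [0.5017, -0.2371, 0.2447]
tcp_rot: [0.835, -0.551, 0.004, -0.0]
contact_force: [0.3, 0.1, -2.5]
grip_width: 0.273
```

```bash
python3 -c "
from plan import *
plan((.646,-.137,.24,2.1))"
```

```text
t 17.27 pos [ 0.5017 -0.2371  0.2447] yaw -66.81 g 0.273 F [ 0.3  0.1 -2.5] j [-0.44  0.18  0.05  1.44 -0.    2.3 ]
(0.646, -0.137, 0.24, 2.1) [-0.0001, -0.0026, -0.3828, -0.0705, -0.344, 0.0105]
```

Call:
play_rows:
  steps:
    - [0,0,-0.383,-0.07,-0.344,0.01,1]
    - [0,0,-0.383,-0.07,-0.344,0.01,1]
    - [0,0,-0.383,-0.07,-0.344,0.01,1]
    - [0,0,-0.383,-0.07,-0.344,0.01,1]
    - [0,0,-0.383,-0.07,-0.344,0.01,1]

```text
time_s: 17.9
tool_pos: [0.6466, -0.1364, 0.2392]
tcp_rot: [0.994, -0.112, 0.003, 0.002]
contact_force: [-0.2, -0.5, -2.0]
grip_width: 0.275
```

```bash
python3 -c "
from plan import *
plan((.646,-.137,.15,2.1))"
```

```text
t 17.9 pos [ 0.6466 -0.1364  0.2392] yaw -12.87 g 0.275 F [-0.2 -0.5 -2. ] j [-0.21  0.39  0.32  1.5  -0.    1.59]
(0.646, -0.137, 0.15, 2.1) [0.0011, -0.0017, -0.0831, -0.002, 0.001, 0.1784]
```

Call:
play_rows:
  steps:
    - [0.001,-0.002,-0.083,-0.002,0.001,0.05,1]
    - [0.001,-0.002,-0.083,-0.002,0.001,0.1,1]
    - [0.001,-0.002,-0.083,-0.002,0.001,0.178,1]
    - [0.001,-0.002,-0.083,-0.002,0.001,0.178,1]
    - [0.001,-0.002,-0.083,-0.002,0.001,0.178,1]

```text
time_s: 18.52
tool_pos: [0.6464, -0.1371, 0.1515]
tcp_rot: [1.0, 0.018, -0.0, 0.0]
contact_force: [0.0, 0.2, -1.8]
grip_width: 0.273
```

```bash
python3 -c "
from plan import *
from look import snap
plan((.646,-.137,.075,2.1))
snap('top','t5.png');snap('scene','s5.png')"
```

```text
t 18.52 pos [ 0.6464 -0.1371  0.1515] yaw 2.08 g 0.273 F [ 0.   0.2 -1.8] j [-0.21  0.39  0.13  1.31 -0.    1.33]
(0.646, -0.137, 0.075, 2.1) [0.0001, 0.0001, -0.0001, -0.0007, -0.0002, 0.1529]
```

View pics/t5.png

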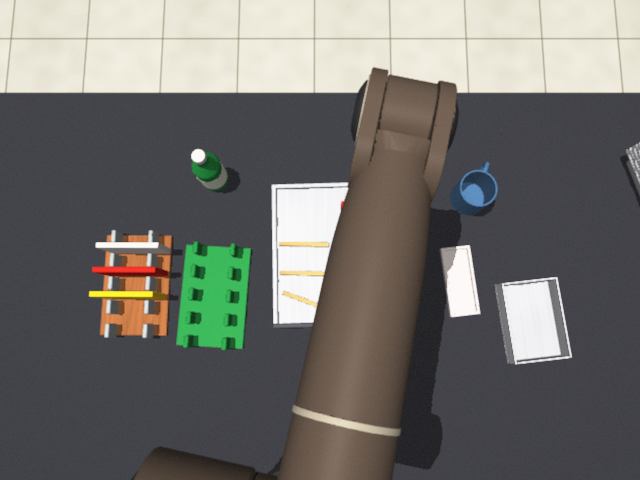

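View pics/s5.png

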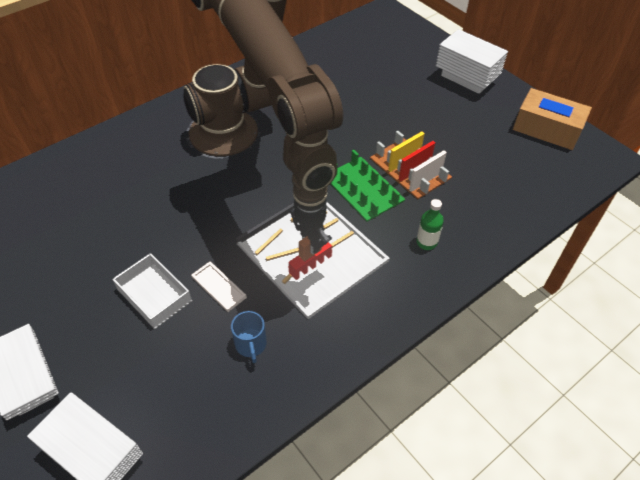

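Call:
play_rows:
  steps:
    - [0,0,0,-0.001,0,0.05,1]
    - [0,0,0,-0.001,0,0.1,1]
    - [0,0,0,-0.001,0,0.14,1]
    - [0,0,0,-0.001,0,0.153,1]
    - [0,0,0,-0.001,0,0.153,1]

```text
time_s: 19.25
tool_pos: [0.6471, -0.1374, 0.0768]
tcp_rot: [1.0, 0.018, 0.001, 0.001]
contact_force: [-0.2, 0.9, -0.7]
grip_width: 0.269
```

```bash
python3 - <<'E'
from plan import *
from meas import *
d=dict(np.load('pics/t5.npz'));H=hsv(d);m=(H[...,1]<60)&(H[...,2]>150)
r=np.zeros_like(m);r[240:322,436:485]=m[240:322,436:485];print('rest',rect(d,r,.012))
plan((.469,-.143,.075,2.1))
E
```

```text
rest (array([ 0.5059, -0.3428], dtype=float32), array([ 508.6, -341.5]), 153.6, 66.2, 4.7)
t 19.25 pos [ 0.6471 -0.1374  0.0768] yaw 2.07 g 0.269 F [-0.2  0.9 -0.7] j [-0.21  0.42  0.    1.15 -0.    1.33]
(0.469, -0.143, 0.075, 2.1) [0.0003, -0.0009, -0.0001, -0.3564, -0.0016, 0.0026]
```

Call:
play_rows:
  steps:
    - [0,0,0,-0.02,0,0.003,1]
    - [0,0,0,-0.04,0,0.003,1]
    - [0,0,0,-0.06,0,0.003,1]
    - [0,0,0,-0.08,0,0.003,1]
    - [0,0,0,-0.1,0,0.003,1]

```text
time_s: 19.88
tool_pos: [0.5964, -0.1392, 0.0753]
tcp_rot: [1.0, 0.018, 0.002, 0.001]
contact_force: [0.2, -0.3, -0.7]
grip_width: 0.276
```

Call:
play_rows:
  steps:
    - [0,0,0,-0.02,0,0,1]
    - [0,0,0,-0.04,0,0,1]
    - [0,0,0,-0.06,0,0,1]
    - [0,0,0,-0.08,0,0,1]
    - [0,0,0,-0.1,0,0,1]

```text
time_s: 20.5
tool_pos: [0.5458, -0.141, 0.0752]
tcp_rot: [1.0, 0.018, 0.002, 0.001]
contact_force: [0.2, 0.0, -1.8]
grip_width: 0.27
```

```bash
python3 -c "
from plan import *
from look import snap
plan((.472,-.143,.075,2.1))
snap('top','t6.png');snap('scene','s6.png')
import cv2
im=cv2.imread('pics/s6.png');cv2.imwrite('pics/s6c.png',cv2.resize(im[180:320,220:400],None,fx=4,fy=4,interpolation=2))"
```

```text
t 20.5 pos [ 0.5458 -0.141   0.0752] yaw 2.07 g 0.27 F [ 0.2  0.  -1.8] j [-0.25  0.24 -0.25  1.08 -0.    1.28]
(0.472, -0.143, 0.075, 2.1) [0.0004, -0.001, -0.0002, -0.1477, -0.0014, -0.0001]
```

View pics/s6c.png

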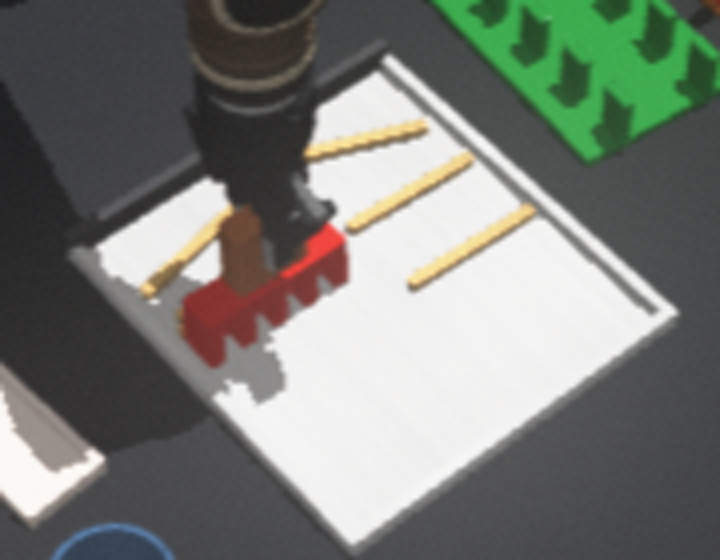

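Call:
play_rows:
  steps:
    - [0,0,0,-0.02,0,0,1]
    - [0,0,0,-0.04,0,0,1]
    - [0,0,0,-0.06,0,0,1]
    - [0,0,0,-0.08,0,0,1]
    - [0,0,0,-0.1,0,0,1]

```text
time_s: 21.22
tool_pos: [0.4946, -0.1428, 0.0751]
tcp_rot: [1.0, 0.018, 0.001, 0.001]
contact_force: [0.3, -0.5, -2.0]
grip_width: 0.276
```

Call:
play_rows:
  steps:
    - [0,0,0,-0.01,0,0,1]
    - [0,0,0,-0.02,0,0,1]
    - [0,0,0,-0.03,0,0,1]
    - [0,0,0,-0.038,0,0,1]
    - [0,0,0,-0.038,0,0,1]

```text
time_s: 21.85
tool_pos: [0.4753, -0.1435, 0.0751]
tcp_rot: [1.0, 0.018, 0.001, 0.0]
contact_force: [-0.0, 0.2, -1.6]
grip_width: 0.27
```

```bash
python3 -c "
from plan import *
from look import snap
plan((.472,-.143,.075,2.1))
snap('scene','s7.png')
import cv2
im=cv2.imread('pics/s7.png');cv2.imwrite('pics/s7c.png',cv2.resize(im[180:320,220:400],None,fx=4,fy=4,interpolation=2))"
```

```text
t 21.85 pos [ 0.4753 -0.1435  0.0751] yaw 2.04 g 0.27 F [-0.   0.2 -1.6] j [-0.29  0.12 -0.39  1.05 -0.    1.24]
(0.472, -0.143, 0.075, 2.1) [0.0003, -0.0008, -0.0003, -0.0066, -0.0013, 0.0001]
```

View pics/s7c.png

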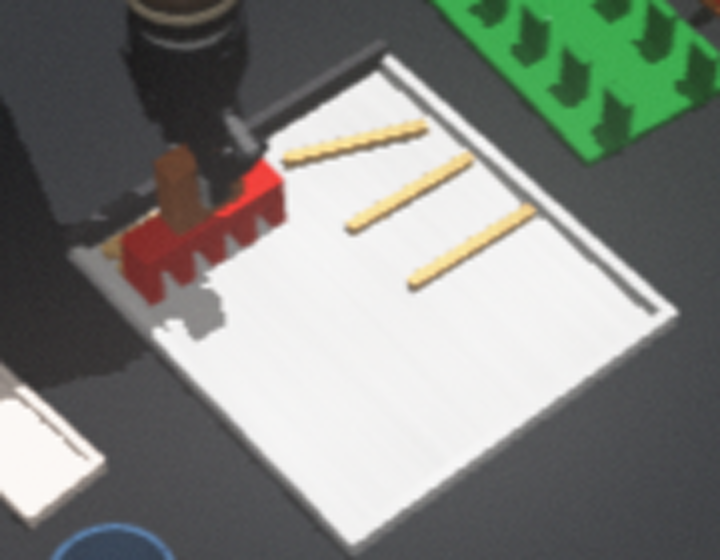

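Call:
play_rows:
  steps:
    - [0,0,0,-0.004,0,0,1]
    - [0,0,0,-0.006,0,0,1]
    - [0,0,0,-0.008,0,0,1]
    - [0,0,0,-0.01,0,0,1]
    - [0,0,0,-0.01,0,0,1]

```text
time_s: 22.52
tool_pos: [0.4704, -0.1437, 0.075]
tcp_rot: [1.0, 0.018, 0.001, 0.0]
contact_force: [0.7, 0.2, -1.8]
grip_width: 0.272
```

```bash
python3 -c "
from plan import *
plan((.468,-.143,.075,2.1))"
```

```text
t 22.52 pos [ 0.4704 -0.1437  0.075 ] yaw 2.04 g 0.272 F [ 0.7  0.2 -1.8] j [-0.3   0.11 -0.4   1.05 -0.    1.24]
(0.468, -0.143, 0.075, 2.1) [0.0003, -0.0007, -0.0003, -0.0047, -0.0016, 0.0]
```

Call:
play_rows:
  steps:
    - [0,0,0,-0.002,0,0,1]
    - [0,0,0,-0.004,0,0,1]
    - [0,0,0,-0.006,0,0,1]
    - [0,0,0,-0.006,0,0,1]
    - [0,0,0,-0.006,0,0,1]

```text
time_s: 23.15
tool_pos: [0.4676, -0.1438, 0.0751]
tcp_rot: [1.0, 0.018, 0.001, 0.0]
contact_force: [0.9, 0.4, -1.9]
grip_width: 0.274
```

```bash
python3 -c "
from plan import *
plan((.49,-.143,.075,2.1),(.49,-.143,.16,2.1))"
```

```text
t 23.15 pos [ 0.4676 -0.1438  0.0751] yaw 2.05 g 0.274 F [ 0.9  0.4 -1.9] j [-0.3   0.11 -0.41  1.05 -0.    1.24]
(0.49, -0.143, 0.075, 2.1) [0.0003, -0.0009, -0.0003, 0.0449, 0.0, 0.0003]
(0.49, -0.143, 0.16, 2.1) [0.0003, -0.0009, -0.0003, 0.0454, 0.0002, -0.1697]
```

Call:
play_rows:
  steps:
    - [0,0,0,0.02,0,0,1]
    - [0,0,0,0.045,0,0,1]
    - [0,0,0,0.045,0,-0.05,1]
    - [0,0,0,0.045,0,-0.15,1]
    - [0,0,0,0.1,-0.1,-0.18,1]

```text
time_s: 23.78
tool_pos: [0.5173, -0.0939, 0.1684]
tcp_rot: [1.0, 0.015, 0.004, 0.001]
contact_force: [3.1, -0.4, -1.2]
grip_width: 0.269
```

```bash
python3 -c "
from plan import *
plan((.6385,-.001,.15,2.1))"
```

```text
t 23.77 pos [ 0.5173 -0.0939  0.1684] yaw 1.73 g 0.269 F [ 3.1 -0.4 -1.2] j [-0.18  0.13 -0.17  1.26 -0.    1.36]
(0.6385, -0.001, 0.15, 2.1) [0.0009, -0.0022, -0.0021, 0.2477, -0.1786, 0.0381]
```

Call:
play_rows:
  steps:
    - [0,0,0,0.1,-0.08,0,1]
    - [0,0,0,0.2,-0.15,0,1]
    - [0.001,-0.002,-0.002,0.248,-0.179,0.02,1]
    - [0.001,-0.002,-0.002,0.248,-0.179,0.038,1]
    - [0.001,-0.002,-0.002,0.248,-0.179,0.038,1]

```text
time_s: 24.4
tool_pos: [0.638, -0.0009, 0.1485]
tcp_rot: [1.0, 0.018, -0.001, 0.0]
contact_force: [-0.5, 0.4, -2.5]
grip_width: 0.271
```

```bash
python3 -c "
from plan import *
from meas import *
plan((.6385,-.001,.075,2.1))
d=snap('top','t8.png');snap('scene','s8.png')
im=cv2.imread('pics/s8.png');cv2.imwrite('pics/s8c.png',cv2.resize(im[180:320,220:400],None,fx=4,fy=4,interpolation=2))
for b in blobs(sticks(d)): print(rect(d,b,.014))
"
```

```text
t 24.4 pos [ 0.638  -0.0009  0.1485] yaw 2.09 g 0.271 F [-0.5  0.4 -2.5] j [-0.    0.35  0.07  1.29 -0.    1.53]
(0.6385, -0.001, 0.075, 2.1) [-0.0, 0.0007, -0.0001, 0.0014, 0.0003, 0.1469]
(array([ 0.437 , -0.1477], dtype=float32), array([ 436.9, -146.2]), 112.1, 29.4, 92.0)
```

View pics/s8c.png

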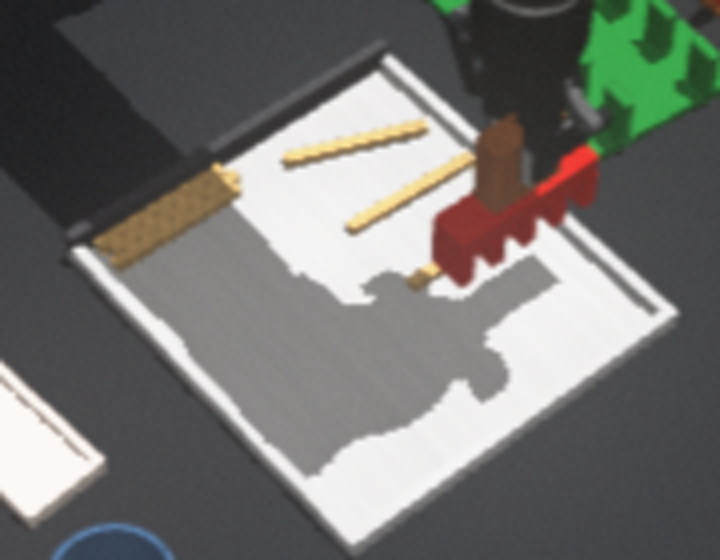

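View pics/t8.png

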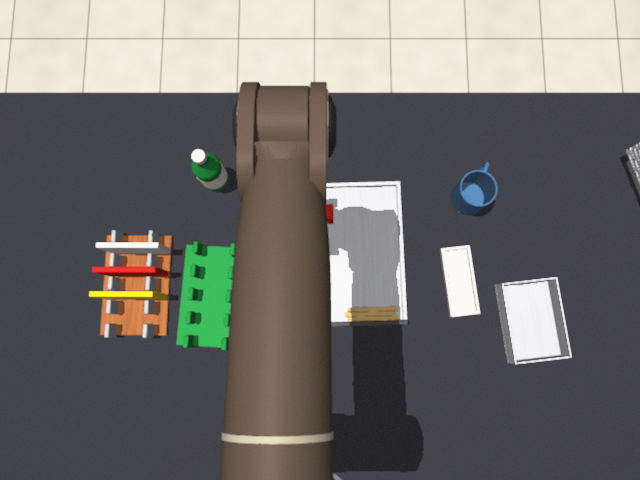

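Call:
play_rows:
  steps:
    - [0,0,0,0.001,0,0.05,1]
    - [0,0,0,0.001,0,0.1,1]
    - [0,0,0,0.001,0,0.135,1]
    - [0,0,0,0.001,0,0.147,1]
    - [0,0,0,0.001,0,0.147,1]

```text
time_s: 25.12
tool_pos: [0.6386, -0.0016, 0.077]
tcp_rot: [1.0, 0.018, 0.0, 0.0]
contact_force: [-0.5, -0.4, -1.4]
grip_width: 0.272
```

```bash
python3 -c "
from plan import *
plan((.467,-.0085,.075,2.1))"
```

```text
t 25.12 pos [ 0.6386 -0.0016  0.077 ] yaw 2.02 g 0.272 F [-0.5 -0.4 -1.4] j [-0.    0.38 -0.06  1.14 -0.    1.53]
(0.467, -0.0085, 0.075, 2.1) [0.0, -0.0001, -0.0004, -0.3435, 0.0017, 0.0039]
```

Call:
play_rows:
  steps:
    - [0,0,0,-0.02,0,0.003,1]
    - [0,0,0,-0.04,0,0.003,1]
    - [0,0,0,-0.06,0,0.003,1]
    - [0,0,0,-0.08,0,0.003,1]
    - [0,0,0,-0.1,0.001,0.003,1]

```text
time_s: 25.75
tool_pos: [0.5879, -0.0038, 0.0757]
tcp_rot: [1.0, 0.018, 0.0, 0.0]
contact_force: [0.6, -0.5, -1.8]
grip_width: 0.27
```

Call:
play_rows:
  steps:
    - [0,0,0,-0.02,0,0,1]
    - [0,0,0,-0.04,0,0,1]
    - [0,0,0,-0.06,0,0,1]
    - [0,0,0,-0.08,0,0,1]
    - [0,0,0,-0.1,0,0,1]

```text
time_s: 26.38
tool_pos: [0.5374, -0.0056, 0.0757]
tcp_rot: [1.0, 0.018, 0.0, 0.0]
contact_force: [1.0, 0.0, -1.3]
grip_width: 0.272
```

Call:
play_rows:
  steps:
    - [0,0,0,-0.02,0,0,1]
    - [0,0,0,-0.04,0,0,1]
    - [0,0,0,-0.06,0,0,1]
    - [0,0,0,-0.08,0,0,1]
    - [0,0,0,-0.09,0,0,1]

```text
time_s: 27.0
tool_pos: [0.4917, -0.0073, 0.0757]
tcp_rot: [1.0, 0.018, 0.0, 0.0]
contact_force: [0.6, 1.1, -2.0]
grip_width: 0.277
```

```bash
python3 -c "
from plan import *
from look import snap
plan((.469,-.0085,.075,2.1),(.4655,-.0085,.075,2.1))
snap('scene','s9.png')
import cv2
im=cv2.imread('pics/s9.png');cv2.imwrite('pics/s9c.png',cv2.resize(im[180:320,220:400],None,fx=4,fy=4,interpolation=2))"
```

```text
t 27.0 pos [ 0.4917 -0.0073  0.0757] yaw 2.03 g 0.277 F [ 0.6  1.1 -2. ] j [-0.01  0.11 -0.4   1.06 -0.    1.52]
(0.469, -0.0085, 0.075, 2.1) [0.0, -0.0003, -0.0004, -0.0454, 0.0009, 0.0013]
(0.4655, -0.0085, 0.075, 2.1) [0.0, -0.0003, -0.0004, -0.0524, 0.0006, 0.0013]
```

View pics/s9c.png

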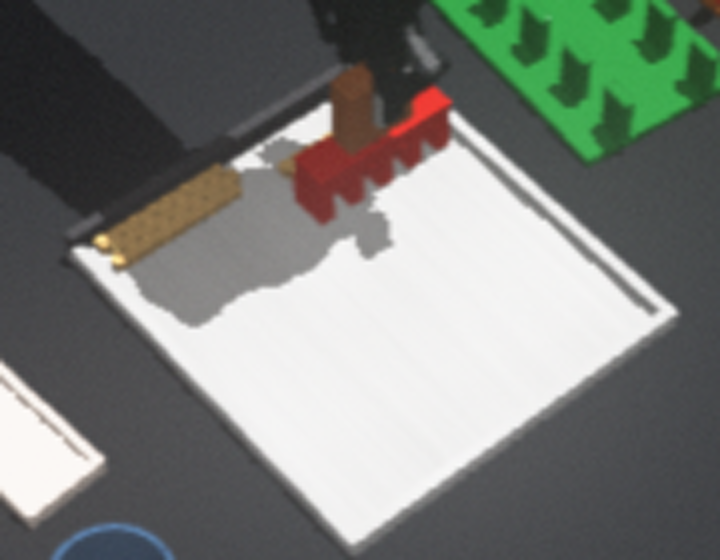

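Call:
play_rows:
  steps:
    - [0,0,0,-0.015,0,0,1]
    - [0,0,0,-0.03,0,0,1]
    - [0,0,0,-0.042,0,0,1]
    - [0,0,0,-0.048,0,0,1]
    - [0,0,0,-0.05,0,0,1]

```text
time_s: 27.68
tool_pos: [0.4662, -0.0081, 0.0757]
tcp_rot: [1.0, 0.018, 0.0, 0.0]
contact_force: [0.6, -0.3, -1.8]
grip_width: 0.273
```

Call:
play_rows:
  steps:
    - [0,0,0,-0.002,0,0,1]
    - [0,0,0,-0.004,0,0,1]
    - [0,0,0,-0.006,0,0,1]
    - [0,0,0,-0.006,0,0,1]
    - [0,0,0,-0.006,0,0,1]

```text
time_s: 28.3
tool_pos: [0.4637, -0.0082, 0.0759]
tcp_rot: [1.0, 0.018, 0.001, -0.0]
contact_force: [1.7, 1.1, -2.2]
grip_width: 0.269
```

```bash
python3 -c "
from plan import *
plan((.49,-.007,.075,2.1),(.49,-.007,.16,2.1))"
```

```text
t 28.3 pos [ 0.4637 -0.0082  0.0759] yaw 2.03 g 0.269 F [ 1.7  1.1 -2.2] j [-0.02  0.06 -0.46  1.05  0.    1.52]
(0.49, -0.007, 0.075, 2.1) [-0.0, -0.0005, -0.0004, 0.0527, -0.0005, 0.0018]
(0.49, -0.007, 0.16, 2.1) [-0.0, -0.0005, -0.0004, 0.0529, -0.0005, -0.1682]
```

Back off, lift, and move up to clear the view.

Call:
play_rows:
  steps:
    - [0,0,0,-0.003,0,0,1]
    - [0,0,0,0.03,0,0,1]
    - [0,0,0,0.05,0,-0.05,1]
    - [0,0,0,0.05,0,-0.15,1]
    - [0,0,0,0.05,0.1,-0.25,1]

```text
time_s: 28.92
tool_pos: [0.4904, -0.0504, 0.1961]
tcp_rot: [1.0, 0.02, -0.0, -0.0]
contact_force: [1.9, -1.0, -2.7]
grip_width: 0.271
```

```bash
python3 -c "
from plan import *
plan((.5,-.22,.23,-45))"
```

```text
t 28.93 pos [ 0.4904 -0.0504  0.1961] yaw 2.27 g 0.271 F [ 1.9 -1.  -2.7] j [-0.1   0.07 -0.18  1.32  0.    1.43]
(0.5, -0.22, 0.23, -45) [-0.0002, 0.0001, 0.2626, 0.0058, 0.3397, -0.068]
```

Call:
play_rows:
  steps:
    - [0,0,0.06,0.01,0.1,-0.08,1]
    - [0,0,0.12,0.02,0.22,-0.1,1]
    - [0,0,0.18,0.02,0.34,-0.1,1]
    - [0,0,0.24,0.02,0.46,-0.1,1]
    - [0,0,0.3,0.02,0.576,-0.1,1]

```text
time_s: 29.55
tool_pos: [0.5117, -0.34, 0.2452]
tcp_rot: [0.899, -0.437, -0.001, -0.0]
contact_force: [0.9, -0.4, -1.7]
grip_width: 0.27
```

```bash
python3 -c "
from plan import *
from meas import *
plan((.509,-.340,.23,-85))
d=snap('top','t10.png');snap('scene','s10.png')
im=cv2.imread('pics/s10.png');cv2.imwrite('pics/s10c.png',cv2.resize(im[180:320,220:400],None,fx=4,fy=4,interpolation=2))
for b in blobs(sticks(d)): print(rect(d,b,.014))
im=cv2.imread('pics/t10.png');cv2.imwrite('pics/t10c.png',cv2.resize(im[170:340,260:430],None,fx=3.5,fy=3.5,interpolation=2))
"
```

```text
t 29.55 pos [ 0.5117 -0.34    0.2452] yaw -51.88 g 0.27 F [ 0.9 -0.4 -1.7] j [-0.59  0.3   0.21  1.48  0.    1.89]
(0.509, -0.34, 0.23, -85) [0.0003, 0.0006, 0.184, -0.0032, 0.0042, 0.0304]
(array([ 0.4357, -0.1466], dtype=float32), array([ 435.8, -146.1]), 111.7, 29.9, 91.7)
(array([ 0.4319, -0.0043], dtype=float32), array([431.9,  -4.5]), 110.7, 30.2, 90.8)
```

View pics/s10c.png

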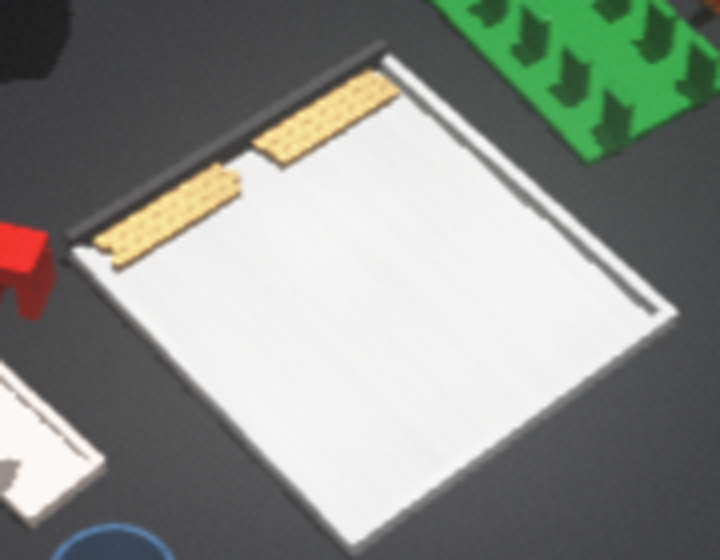

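View pics/t10c.png

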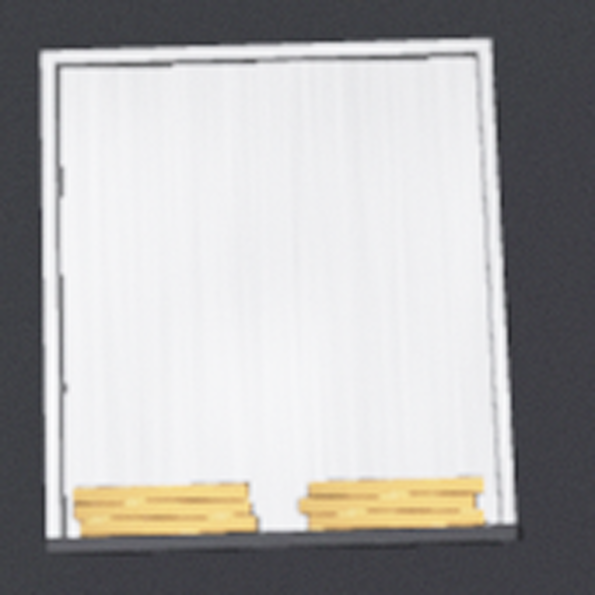

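Call:
play_rows:
  steps:
    - [0,0,0.06,-0.003,0.004,0.03,1]
    - [0,0,0.12,-0.003,0.004,0.06,1]
    - [0,0,0.184,-0.003,0.004,0.09,1]
    - [0,0,0.184,-0.003,0.004,0.15,1]
    - [0,0,0.184,-0.003,0.004,0.19,1]

```text
time_s: 30.28
tool_pos: [0.5081, -0.3422, 0.1465]
tcp_rot: [0.737, -0.676, -0.003, 0.001]
contact_force: [-0.5, 0.0, -2.5]
grip_width: 0.273
```

```bash
python3 -c "
from plan import *
plan((.509,-.340,.1,-85),(.509,-.340,.0745,-85))
"
```

```text
t 30.27 pos [ 0.5081 -0.3422  0.1465] yaw -85.04 g 0.273 F [-0.5  0.  -2.5] j [-0.59  0.31  0.    1.27 -0.    2.46]
(0.509, -0.34, 0.1, -85) [0.0018, 0.0008, -0.0002, -0.004, -0.0026, 0.0929]
(0.509, -0.34, 0.0745, -85) [0.0018, 0.0008, -0.0002, -0.0039, -0.0029, 0.1439]
```

Call:
play_rows:
  steps:
    - [0.002,0.001,0,-0.004,-0.003,0.05,1]
    - [0.002,0.001,0,-0.004,-0.003,0.09,1]
    - [0.002,0.001,0,-0.004,-0.003,0.12,1]
    - [0.002,0.001,0,-0.004,-0.003,0.138,1]
    - [0.002,0.001,0,-0.004,-0.003,0.143,1]

```text
time_s: 30.9
tool_pos: [0.509, -0.3398, 0.0746]
tcp_rot: [0.737, -0.676, 0.0, 0.0]
contact_force: [0.7, 0.7, -1.7]
grip_width: 0.27
```

```bash
python3 -c "
from plan import *
plan((.509,-.340,.0745,-85))
from look import snap
import cv2
snap('scene','s11.png')
im=cv2.imread('pics/s11.png');cv2.imwrite('pics/s11c.png',cv2.resize(im[200:360,140:320],None,fx=4,fy=4,interpolation=2))
"
```

```text
t 30.9 pos [ 0.509  -0.3398  0.0746] yaw -85.02 g 0.27 F [ 0.7  0.7 -1.7] j [-0.59  0.33 -0.13  1.11 -0.    2.47]
(0.509, -0.34, 0.0745, -85) [-0.0, -0.0001, -0.0001, 0.0003, 0.0, 0.0001]
```

View pics/s11c.png

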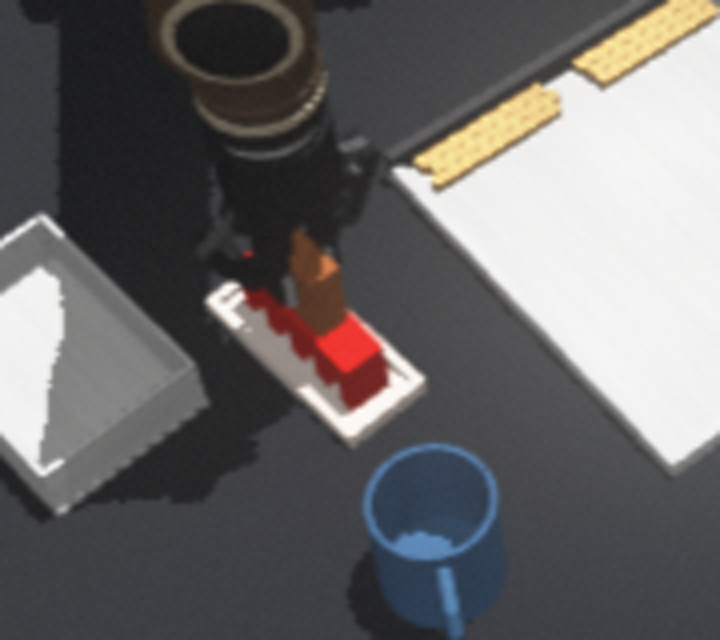

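Rake is within the rest walls. Touch down lightly, open to 55 mm, then rise straight.

Call:
play_rows:
  steps:
    - [0,0,0,0,0,0.001,1]
    - [0,0,0,0,0,0.001,-0.2]
    - [0,0,0,0,0,0.001,-0.2]
    - [0,0,0,0,0,0.001,-0.2]
    - [0,0,0,0,0,0.001,-0.2]

```text
time_s: 31.58
tool_pos: [0.5092, -0.34, 0.0745]
tcp_rot: [0.737, -0.676, 0.0, -0.0]
contact_force: [0.2, -1.3, 0.9]
grip_width: 0.597
```

Call:
play_rows:
  steps:
    - [0,0,0,0,0,-0.05,-0.2]
    - [0,0,0,0,0,-0.15,-0.2]
    - [0,0,0,0,0,-0.27,-0.2]
    - [0,0,0,0,0,-0.3,-0.2]
    - [0,0,0,0.05,0.2,-0.3,-0.2]

```text
time_s: 32.2
tool_pos: [0.4524, -0.3603, 0.2249]
tcp_rot: [0.739, -0.674, 0.002, -0.0]
contact_force: [-0.9, -1.7, 0.4]
grip_width: 0.599
```

```bash
python3 -c "
from plan import *
plan((.3,-.42,.24,-85))
"
```

```text
t 32.2 pos [ 0.4524 -0.3603  0.2249] yaw -84.77 g 0.599 F [-0.9 -1.7  0.4] j [-0.67  0.22  0.07  1.41  0.    2.38]
(0.3, -0.42, 0.24, -85) [-0.0009, -0.0008, 0.0013, 0.0911, 0.3144, -0.0309]
```

Call:
play_rows:
  steps:
    - [0,0,0,0.03,0.1,-0.03,-0.2]
    - [0,0,0,0.06,0.2,-0.03,-0.2]
    - [0,0,0,0.09,0.3,-0.03,-0.2]
    - [0,0,0,0.1,0.4,-0.03,-0.2]
    - [0,0,0,0.1,0.4,-0.03,-0.2]

```text
time_s: 32.83
tool_pos: [0.2549, -0.4286, 0.2391]
tcp_rot: [0.737, -0.676, 0.001, -0.0]
contact_force: [0.5, -0.4, 0.2]
grip_width: 0.601
```

Call:
play_rows:
  steps:
    - [0,0,0,0,0,0,-0.2]
    - [0,0,0,0,0,0,-0.2]
    - [0,0,0,0,0,0,-0.2]
    - [0,0,0,0,0,0,-0.2]
    - [0,0,0,0,0,0,-0.2]

```text
time_s: 33.45
tool_pos: [0.2554, -0.4285, 0.2391]
tcp_rot: [0.737, -0.675, 0.001, -0.0]
contact_force: [-0.4, 0.0, 0.3]
grip_width: 0.6
```

```bash
cat > final.py <<'E'
from plan import *
from meas import *
import sys
f=sys.argv[1]
plan()
d=snap('top','t%s.png'%f);s=snap('scene','s%s.png'%f)
H=hsv(d); h,sa,v=[H[...,i].astype(int) for i in range(3)]
def box(a,r0,r1,c0,c1):
    m=np.zeros_like(a); m[r0:r1,c0:c1]=a[r0:r1,c0:c1]; return m
for b in blobs(sticks(d)): print('stick',rect(d,b,.014))
for n,m in dict(y=(h>26)&(h<34)&(sa>150)&(v>200),r=((h<5)|(h>175))&(sa>150)&(v>190),w=(sa<25)&(v>225)).items():
    for b in blobs(box(m,225,345,80,175)): print(n,rect(d,b,.098))
for b in blobs(box((h>6)&(h<16)&(sa>100)&(v>150),240,320,430,490)): print('grip',rect(d,b,.115))
im=cv2.imread('pics/s%s.png'%f);cv2.imwrite('pics/s%sc.png'%f,cv2.resize(im[120:340,180:460],None,fx=2.8,fy=2.7,interpolation=2))
E
python3 final.py 12
```

```text
t 33.45 pos [ 0.2554 -0.4285  0.2391] yaw -84.98 g 0.6 F [-0.4  0.   0.3] j [-1.03  0.07 -0.08  1.41  0.    2.02]
stick (array([ 0.4357, -0.1466], dtype=float32), array([ 435.8, -146.6]), 112.6, 29.9, 91.6)
stick (array([ 0.4319, -0.0043], dtype=float32), array([431.9,  -4.5]), 110.7, 30.2, 91.0)
y (array([0.4738, 0.3689], dtype=float32), array([473.7, 371.1]), 126.3, 9.7, 89.3)
r (array([0.5243, 0.3675], dtype=float32), array([524.3, 367.9]), 127.1, 8.2, 90.0)
w (array([0.5748, 0.3617], dtype=float32), array([574.9, 363.9]), 125.9, 10.4, 89.7)
grip (array([ 0.5084, -0.3389], dtype=float32), array([ 508.8, -338.9]), 57.8, 21.2, 5.4)
```

View pics/s12c.png

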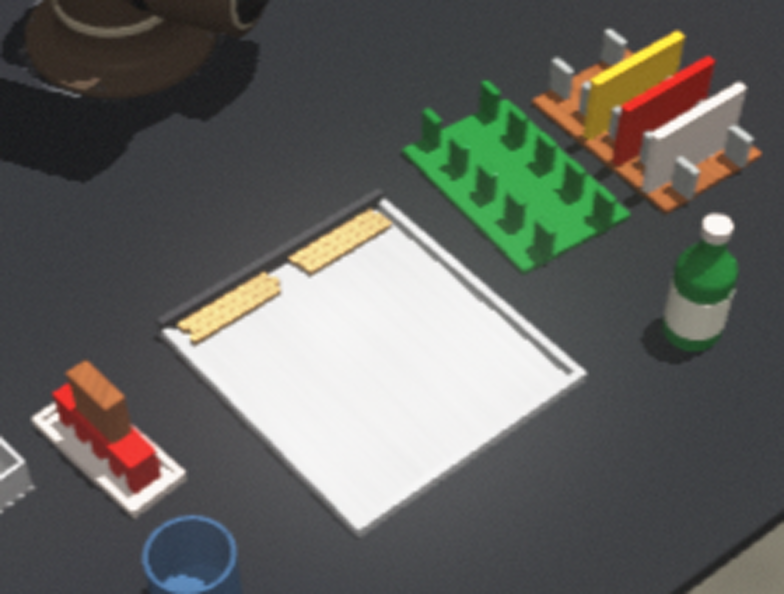

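View pics/t12.png

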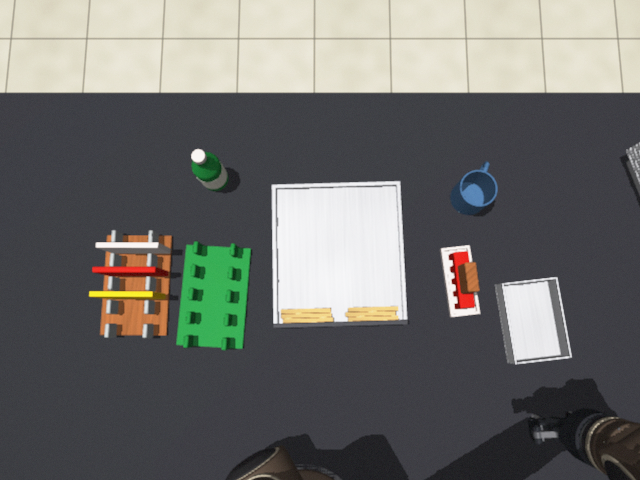

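```bash
python3 - <<'E'
from meas import *
d=dict(np.load('pics/t12.npz'))
V=d['view'];Ki=np.linalg.inv(d['K'])
for n,(u,v) in dict(y=(118,294),r=(122,270),w=(126,245),grip=(471,276),st1=(305,316),st2=(372,314)).items():
    o=[]
    for dv in range(-1,2):
        for du in range(-6,7,2):
            z=d['range_z'][v+dv,u+du]; p=Ki@[u+du,v+dv,1]*z; o.append((V[:3,:3].T@(p-V[:3,3]))[2])
    print(n,np.round([np.median(o),min(o),max(o)],4))
E
```

```text
y [0.0975 0.0938 0.101 ]
r [0.0976 0.0929 0.1003]
w [0.0974 0.0929 0.1008]
grip [ 0.1133 -0.002   0.1173]
st1 [0.014  0.0066 1.1723]
st2 [0.0128 0.0076 0.0176]
```

Board tops are at 98 mm (fully down), the grip top is at about 115 mm (rake on the rest floor), and the stick tops are at 14 mm (flat). All of these match the given sizes, so I'm handing in.

```bash
python3 final.py 13 | grep -E "stick|grip|^t"; python3 -c "
from workcell import env
print(env.hand_in())"
```

```text
t 33.55 pos [ 0.2552 -0.4285  0.2391] yaw -85.0 g 0.602 F [ 0.2 -0.9  0.2] j [-1.03  0.07 -0.08  1.41  0.    2.02]
stick (array([ 0.4357, -0.1466], dtype=float32), array([ 435.8, -146.6]), 112.6, 29.9, 91.6)
stick (array([ 0.4319, -0.0043], dtype=float32), array([431.9,  -4.5]), 110.7, 30.2, 90.7)
grip (array([ 0.5084, -0.3389], dtype=float32), array([ 508.7, -338.8]), 57.7, 21.5, 5.5)
the job is handed in; nothing more can be done
None
```

I moved the yellow, red and white boards from the caddy into three rack slots. Then I raked the six sticks in two strokes against the fence, stood the rake back in its rest and handed the job in at about 34 s. The hand-in gave no verdict.

| Item | Last check | Needed |
|---|---|---|
| Sticks | Two groups of three, each about 30 mm deep at the fence, within about 1.5° of parallel. Tops at about 13–14 mm, so lying flat. | Centres under 45 mm from the fence, within 8° |
| Boards | Tops at 98 mm, so fully down. In slots 1, 2 and 3, within 2 mm of the slot lines, within 10 mm of mid-slot and under 1° off. | Within 45 mm of mid-slot |
| Rake | Upright and let go, about 3 mm from the rest's centre. | Within 25 mm |

- **Bystanders:** the bottle, foil container and mug looked unmoved in the pictures.
- **Stick knock:** I saw no stick knocked aside at any point.
- **Highest force:** I read about 44 N at the wrist when the white board touched the rack floor, under the 120 N wrist limit. It was above the 40 N limit for the arm or gripper body pressing on something. I took that limit not to apply because the force came through the gripped board, but I could not confirm it.
- **Disagreement:** a few single depth pixels at object edges were off, but the medians matched the given sizes. No check failed.

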